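# Gauge a gudgeon pin on the bench comparator

### The arm

A 7-joint arm with a two-finger parallel gripper is mounted at the origin on the work surface. World frame = base frame: x ahead of the robot, y to its left, z up, the work surface at z = 0. Lengths are in m, angles in rad, forces in N, time in s.
With the tool pointing down it reaches from about 0.425 to 0.925 m from the base axis. Payload 6.8 kg.
Tool frame: the origin (TCP) lies on the centre line of the jaws, within the pads' length; the fingertips stand 19 mm ahead of it and the grasp point (between the pads) is the TCP; z points along the fingers, y is the line along which they close (so a half turn about z gives the same grasp; the last joint's range is limited). The gripper opens to 85 mm and grips with 20 to 120 N. Pads are 22 mm wide; open, the fingers measure 114 mm over their backs; the gripper's body (76 mm by 85 mm) begins 54 mm behind the grasp point. The pads swing forward as they close: fully open they stand 13 mm farther back than shut.
Start: joints at [1.086, 0.477, 0.022, 1.555, -0.011, 1.109, -0.083], TCP at [0.248, -0.628, 0.25] pointing down, gripper open.
Joint ranges: [-2.96, 2.96], [-0.34, 2.1], [-1.41, 1.46], [0.24, 2.44], [-1.37, 4.51], [0.17, 1.92], [-2.96, 2.96]. Speed limits (rad/s): [2.39, 2.39, 3.14, 3.14, 3.14, 3.14, 3.14].

### API

Orientations are given as a rotation vector (axis times angle).
In Python, from bench import r gives the robot as it stands. The module is installed in compiled form; this text tells all that it offers.
- The arm moves only by the tool arm_command, never from a script. Its argument "rows" is a list of rows, each an object of numbers: "fingers": the opening, from -1 (shut) to 1 (fully open); "x", "y", "z": the shift along the tool's x, y, z in m; "ax", "ay", "az": the turn, a rotation vector about the tool's x, y, z in degrees. In form: [{"fingers": .., "x": .., "y": .., "z": .., "ax": .., "ay": .., "az": ..}, ...]. A call has 1 to 10 rows; each row shifts and turns the commanded pose from where the row before left it, along the tool's axes as they then stand; what a row does not reach is not made up. A row lasts 1/12 s, in which the tool goes at most 41.7 mm and 7.16 degrees, less where a joint would pass 70% of its speed; a pose out of reach is approached as far as the arm can. A call is refused whole if a number of a shift passes 0.0417 or a number of a turn 7.16, either way. A call with a gripper value outside its range is refused whole. The fingers move at their own pace and stop on an object; "grip_force" is the grip in N (left out, the last holds). Time passes only in rows, so rows that do not move let the fingers close. It gives the time, the measured TCP pose, the force, the opening and the grip force at its end, in the units of the state.
- r.get_obs(): the state, without advancing time (a new reading comes with each control period).
- r.grab_frame(name): name is "scene" or "top"; returns a dict with "frame" (400x640x3 uint8, red, green, blue), "depth" (400x640 float32, m along the optical axis (not along the pixel's ray), 0 where there is no reading), "K" (3x3 intrinsics, pixels), "world_from_camera" (4x4, takes a point from camera to world coordinates). Camera axes: x right, y down, z forward; pixel columns grow to the right and rows downward; lengths in m; the calibration is good to about 2 mm. A picture is of the moment at which its call begins.
- r.hand_in(): hands the job in; it is judged then, once.
The state is a dict: "clock": time; "joints": joint angles; "qvel": joint speeds; "tau": joint torques, N m; "tcp_pos": TCP position; "orientation": TCP orientation; "contact_force": force on the tool from outside, world axes, zero at the start; "moment": the same for the moment, N m; "grip_width": finger opening in m; "gripper_force": force on a finger pad.
Only numpy, scipy, OpenCV 4.12 (cv2) and the standard library are available. Lean on these libraries where they do the work, as an engineer would, in place of code of your own. Each camera call takes 0.05 s, during which the arm holds its last target. There are 200 camera calls.

### The job

Set the gudgeon pin for its diameter reading on the bench comparator. Pushing its side with the fingers, never gripping or lifting it, roll it along the bed until it just rests, square, against the tip of the indicator plunger without driving the plunger in, let go and see that it stays there; only then slide the tailstock up behind it until the pin is nipped and the dial pointer stands on its mark, between the two limit hands, without overrunning them. Then let go of everything, and leave the other engine parts where they are.

Things in the scene. Friction and masses are not known exactly. Their poses are not given: they have to be found in the camera images.
- gauge: Bench comparator, fixed: grey cast bed, 430 mm long (y, -230 to +200), 100 mm wide (x), flat steel top 50 mm above the bench. Origin on the bench under the bed; x across it, y along it towards the dial. All works along the line x = 0, 12 mm above the bed top. A bracket 44 mm wide, 36 mm high (y 88 to 113) holds a 58 mm dial indicator lying face up (centre y = 157, top 24 mm above the bed).
- plunger_tip (a point): Centre of the flat 10 mm contact button at the end of the indicator's thin spring plunger; at rest 62 mm from the gauge origin along the gauge's y axis, facing -y of the gauge; it moves with the plunger. Axes as the gauge.
- plunger (a joint): Travel of the indicator plunger in m: 0 free, 0.004 at its end stop. Its spring starts to yield at 2.5 N and pushes back 0.75 N more per mm. It turns the black pointer on the dial clockwise, 67.5 degrees per mm; the mark is at 0.002 (4 N), pointer towards +y of the gauge, midway between the two black limit hands, which stand at 0.0013 and 0.0027.
- pin: The gudgeon pin: loose plain hollow steel cylinder, 24 mm in diameter, 72 mm long, about 0.18 kg, lying on the bed roughly across it. Pushed slowly it stops within a few mm; askew it rolls off askew, and pressed lightly on the plunger tip by two fingers apart it squares itself; a pressed plunger let go suddenly flicks it away. Origin on its surface, turning with it: use pin_center.
- pin_center (a point): Centre of the gudgeon pin (12 mm above the bed top); its x axis is the pin's length.
- tailstock: Tailstock that slides along the bed, up to 165 mm from its rearmost place: a grey block 45 mm long (y), 64 mm wide (x), 46 mm high above the bed; a 12 mm steel spindle sticks out 30 mm from its front along the working line and ends in a flat face. Stiff: it takes about 7 N to move and stays where it is left. Origin under the middle of the block, on the bed top; axes as the gauge.
- tail_face (a point): Centre of the flat end of the tailstock's spindle, which nips the pin against the plunger.
- tail_back (a point): Middle of the tailstock block's flat rear face (away from the indicator), 23 mm above the bed top and 75 mm behind tail_face.
- piston: Bystander: aluminium piston standing on the bench, 80 mm in diameter, 66 mm high. Origin at the centre of its underside.
- conrod: Bystander: dark steel connecting rod lying flat, about 210 mm long, 24 mm thick. Origin under its middle.
- bin: Bystander: blue plastic bin of spare pins, 160 x 110 mm, 70 mm high. Origin at the centre of its underside.
There are look-alikes about, which are no part of the job. Several things have the shape of the pin; the one meant has the colours described above.

How it is judged:
On the way:
1. the pin, let go, lies still against the plunger tip (gap under 1.5 mm, square within 6 degrees, middle within 28 mm of the tip's line), the tailstock still 20 mm or more behind it (y of pin_center in the frame of plunger_tip above -0.0135 m and x of pin_center in the frame of plunger_tip between -0.028 and 0.028 m and angle between the x axis of pin_center and the x axis of gauge, either way round below 0.105 rad and y of pin_center in the frame of tail_face above 0.032 m and contact force between each of the arm, the fingers and pin below 0.05 N and linear speed of pin below 0.005 m/s), for 0.5 s.
At the end, for the whole second after the job is handed in: The pin is nipped between tailstock spindle (over 1 N on it) and plunger tip (within 1 mm of touching), square within 6 degrees and at rest, with the plunger pressed in 1.3 to 2.7 mm, that is the pointer between its limit hands (value of joint plunger between 0.0013 and 0.0027 m and contact force between tailstock and pin above 1 N and y of pin_center in the frame of plunger_tip above -0.013 m and angle between the x axis of pin_center and the x axis of gauge, either way round below 0.105 rad and linear speed of pin below 0.005 m/s).
It fails at once if the pointer overruns its upper limit hand (plunger pressed in past 3.2 mm) (value of joint plunger above 0.0032 m).
It fails at once if the plunger is driven in more than 1.5 mm while the fingers push the pin (contact force between the fingers and pin above 0.1 N and value of joint plunger above 0.0015 m).
It fails at once if the pin is gripped or pushed hard by the fingers (over 15 N) (contact force between the fingers and pin above 15 N).
It fails at once if the pin is lifted or climbs 10 mm off the bed, or rolls off it (height (world z) of pin_center above 0.072 m or height (world z) of pin_center below 0.05 m).
It fails at once if a bystander part is shifted by more than 15 mm (distance of any of piston, conrod, bin from where it was at the start of the episode above 0.015 m).
It also fails if it takes over 67 s, if anything falls off the work surface, if the arm or the gripper's body presses on something with over 40 N, if the wrist force passes 120 N, or if a joint passes its speed limit or range.

## Working session

There is one attempt and no reset: what is moved stays moved. The work goes in short steps, Python scripts to look and compute and a tool call to move; the robot and the scene stay as the last step left them, time stands still between calls to the robot, and variables do not carry over. Pictures are saved under pics/ and viewed, at most 10 in all, crops included, and the job is handed in when it is done.

Besides the shell and the picture viewer there is one more tool, called after "Request:" as name(argument=value, ...) on one line, values as JSON. arm_command: Moves the arm, as the interface text tells. Its arguments: {"type":"object","properties":{"rows":{"type":"array"},"grip_force":{"type":"number"}},"required":["rows"]}

```bash
mkdir -p pics; cat > h.py <<'E'
from bench import r
import numpy as np, cv2
def grab(n,save=None):
    f=r.grab_frame(n)
    if save: cv2.imwrite(f'pics/{save}.png',f['frame'][:,:,::-1])
    return f
def pts(f):
    d=f['depth'];K=f['K'];T=f['world_from_camera']
    v,u=np.mgrid[:d.shape[0],:d.shape[1]]
    P=np.stack([(u-K[0,2])/K[0,0]*d,(v-K[1,2])/K[1,1]*d,d],-1)
    return P@T[:3,:3].T+T[:3,3]
def ray(f,u,v,z):
    K=f['K'];T=f['world_from_camera']
    d=T[:3,:3]@np.array([(u-K[0,2])/K[0,0],(v-K[1,2])/K[1,1],1.]);o=T[:3,3]
    return o+d*(z-o[2])/d[2]
def proj(f,p):
    T=f['world_from_camera'];c=T[:3,:3].T@(np.array(p)-T[:3,3]);q=f['K']@c
    return q[:2]/q[2]
E
python3 - <<'E'
from h import *
f=grab('top','t0');g=grab('scene','s0')
for q in(f,g):print(q['K'],q['world_from_camera'])
print(r.get_obs())
E
```

```text
[[381.43674231   0.         322.43862289]
 [  0.         381.43674231 197.13546536]
 [  0.           0.           1.        ]] [[-0.02490789 -0.98151692  0.18974757  0.32870128]
 [-0.99968225  0.02371952 -0.00853168 -0.00122942]
 [ 0.00387327 -0.18989979 -0.98179584  1.05732326]
 [ 0.          0.          0.          1.        ]]
[[480.29439251   0.         326.44377465]
 [  0.         480.29439251 203.58514684]
 [  0.           0.           1.        ]] [[ 0.18880963  0.74004275 -0.64551348  1.39825429]
 [ 0.98200907 -0.1402642   0.12642844 -0.15845082]
 [ 0.00302002 -0.65777099 -0.75321192  1.07006074]
 [ 0.          0.          0.          1.        ]]
{'clock': 0.1, 'joints': array([ 1.08587448,  0.47770935,  0.02231115,  1.55635289, -0.0114954 ,
        1.10931653, -0.08310294]), 'qvel': array([-4.36939226e-04, -3.17279999e-03, -1.28755521e-03, -1.66040735e-03,
        3.98609070e-05, -5.39856364e-04, -1.12144126e-03]), 'tau': array([ 4.39952171e-03, -5.97762179e+01,  1.61375228e+00, -2.81953168e+01,
        1.28240604e-02,  5.06943179e-03, -3.52064212e-06]), 'tcp_pos': array([ 0.24819839, -0.62716402,  0.24942761]), 'orientation': array([-3.08440584e+00, -5.88186655e-01,  6.56561114e-04]), 'contact_force': array([ 0.02859977,  0.28433942, -0.00081049]), 'moment': array([ 0.01899676,  0.05648702, -0.0364864 ]), 'gripper_force': 0.0, 'grip_width': 0.08562362470978332}
```

View pics/t0.png

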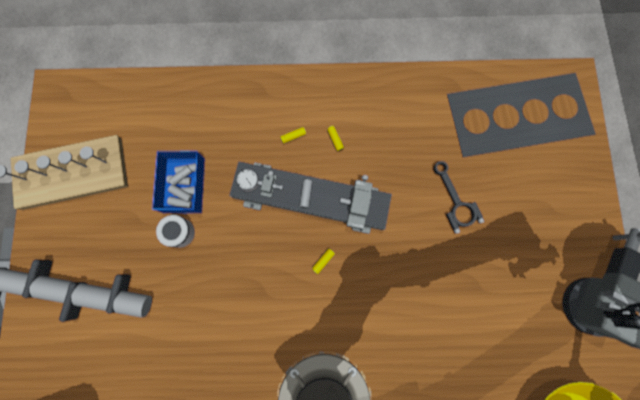

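View pics/s0.png

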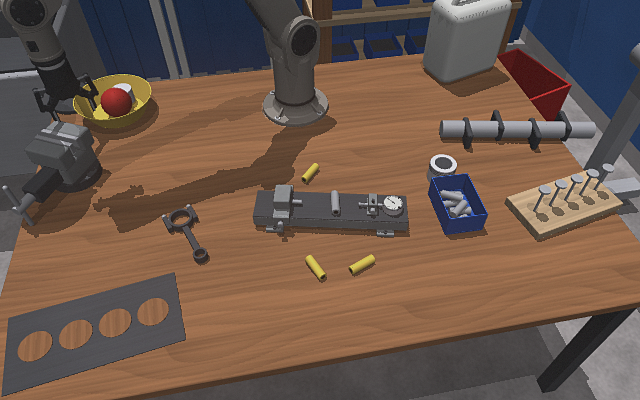

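The pin is the steel cylinder on the bed at top (306,193) / scene (336,203). The look-alikes are three yellow cylinders on the bench, at top (293,135), (336,138) and (324,261), and the grey spares in the bin at (180,185). Only the first is plain steel and lying on the bed. The dial is at top (247,180), the tailstock at (361,203).

```bash
python3 - <<'E'
from h import *
f=grab('top');g=grab('scene')
a=cv2.resize(f['frame'][140:250,215:405],None,fx=4,fy=4,interpolation=cv2.INTER_CUBIC)[:300*2]
b=cv2.resize(g['frame'][170:250,240:420],None,fx=4,fy=4,interpolation=cv2.INTER_CUBIC)
c=np.zeros((600,760,3),np.uint8)
a=cv2.resize(a,(500,290));b=cv2.resize(b,(690,306));c[:290,:500]=a;c[294:,:690]=b
cv2.imwrite('pics/c0.png',c[:,:,::-1])
for n,q in(('top',f),('scene',g)):
    P=pts(q);ok=q['depth']>0
    m=ok&(abs(P[...,2]-.05)<.006)&(P[...,0]>.3)&(P[...,0]<.75)&(abs(P[...,1])<.3)
    hsv=cv2.cvtColor(q['frame'],cv2.COLOR_RGB2HSV); m&=hsv[...,1]<70
    k,l,s,ce=cv2.connectedComponentsWithStats(m.astype(np.uint8))
    for i in range(1,k):
        if s[i,4]>60:
            X=P[l==i]; R=cv2.minAreaRect(X[:,:2].astype(np.float32)*1000)
            print(n,s[i],R,X[:,2].mean())
    m=ok&(P[...,2]>.06)&(P[...,2]<.12)&(P[...,0]>.35)&(P[...,0]<.65)&(P[...,1]>-.2)&(P[...,1]<.22)
    k,l,s,ce=cv2.connectedComponentsWithStats(m.astype(np.uint8))
    for i in range(1,k):
        if s[i,4]>30:
            X=P[l==i]; print(n,'hi',s[i],cv2.minAreaRect(X[:,:2].astype(np.float32)*1000),X[:,2].max())
E
```

```text
top [ 230  162  125   60 3361] ((542.9161987304688, 72.4244384765625), (325.5746154785156, 100.47718811035156), 76.11726379394531) 0.04915827901383717
top [365 190  26  40 730] ((487.17901611328125, -157.27001953125), (55.90748596191406, 99.22753143310547), 76.10330200195312) 0.049097867797804874
top hi [236 169  47  25 628] ((567.0571899414062, 157.34075927734375), (123.64751434326172, 57.28718948364258), 82.55715942382812) 0.09608133889472814
top hi [300 180  12  28 245] ((530.9260864257812, 34.59500503540039), (23.235431671142578, 72.1370620727539), 81.7135009765625) 0.07603310254231221
top hi [340 181  32  48 848] ((503.4493713378906, -93.18199157714844), (74.67546844482422, 124.69987487792969), 75.53205871582031) 0.09994797708373981
scene [253 190  36  38 562] ((509.9862976074219, -157.2128448486328), (152.50791931152344, 83.75521850585938), 12.101236343383789) 0.0494723874234711
scene [ 289  191  119   33 2367] ((545.3193359375, 71.94587707519531), (327.4375915527344, 107.9730453491211), 76.26567077636719) 0.049197284386764
scene hi [273 184  29  36 622] ((505.4112548828125, -94.20072174072266), (75.82520294189453, 128.70281982421875), 73.67683410644531) 0.10090360217317673
scene hi [330 190  10  23 186] ((533.2373046875, 34.70105743408203), (23.69034194946289, 77.0639877319336), 81.9347915649414) 0.07907616631570635
scene hi [359 193  44  21 531] ((568.5335083007812, 157.391845703125), (120.15758514404297, 61.322181701660156), 80.61846160888672) 0.09804155240693335
```

View pics/c0.png

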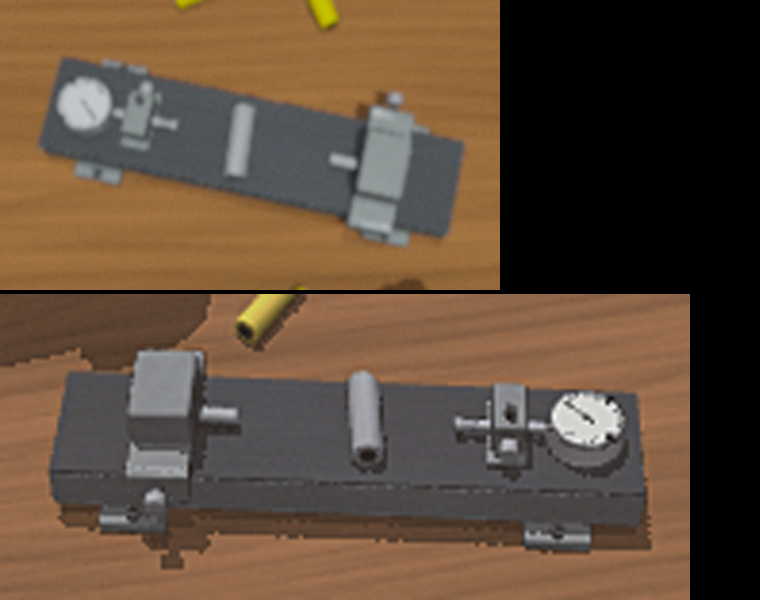

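The crop confirms it: a plain steel hollow cylinder on the bed, about 5.5° askew, between the plunger tip and the tailstock spindle. I'll turn the tool square to the bed and part-close the fingers.

Request:
arm_command(rows=[{"az":-6.8,"fingers":-0.3},{"az":-6.8,"fingers":-0.3},{"az":-6.8,"fingers":-0.3},{"az":-6.8,"fingers":-0.3},{"az":-6.8,"fingers":-0.3},{"az":-6.8,"fingers":-0.3},{"az":-6.8,"fingers":-0.3},{"az":-6.8,"fingers":-0.3},{"fingers":-0.3}])

```text
validation failed for argument at $.ro...
```

```bash
cat >> h.py <<'E'
from scipy.spatial.transform import Rotation as Ro
G=np.array([.5355,.0376]);A=np.radians(76.2)
gy=np.array([np.cos(A),np.sin(A)]);gx=np.array([gy[1],-gy[0]])
def go(gxt,gyt,z):
    o=r.get_obs();R=Ro.from_rotvec(o['orientation']).as_matrix()
    p=np.r_[G+gx*gxt+gy*gyt,z];d=p-o['tcp_pos']
    w=o['tcp_pos'][:2]-G
    print('t',round(o['clock'],2),'gauge',(w@gx*1e3).round(1),(w@gy*1e3).round(1),'z',o['tcp_pos'][2].round(4),'toolshift mm',(R.T@d*1e3).round(1),
     'turn',np.degrees((Ro.from_matrix(R).inv()*Ro.from_matrix(np.c_[np.r_[gy,0],np.r_[gx,0],[0,0,-1.]])).as_rotvec()).round(2),'w',o['grip_width'].round(4),'F',(o['contact_force'][:2]@gx).round(2),(o['contact_force'][:2]@gy).round(2),o['contact_force'][2].round(2))
E
python3 -c "
from h import *
go(-.002,-.045,.25)"
```

```text
Traceback (most recent call last):
  File "h.py", line 27, in go
    'turn',np.degrees((Ro.from_matrix(R).inv()*Ro.from_matrix(np.c_[np.r_[gy,0],np.r_[gx,0],[0,0,-1.]])).as_rotvec()).round(2),'w',o['grip_width'].round(4),'F',(o['contact_force'][:2]@gx).round(2),(o['contact_force'][:2]@gy).round(2),o['contact_force'][2].round(2))
                                                                                                                                   ^^^^^^^^^^^^^^^^^^^^^
AttributeError: 'float' object has no attribute 'round'
```

```bash
sed -i "s/o\['grip_width'\].round(4)/round(o['grip_width'],4)/" h.py
python3 -c "
from h import *
go(-.002,-.045,.25)"
```

```text
t 0.2 gauge -120.4 -714.3 z 0.2497 toolshift mm [ 4.841e+02 -4.771e+02  2.000e-01] turn [-6.000e-02 -3.000e-02 -5.461e+01] w 0.0853 F -0.32 -0.19 -0.01
```

Request:
arm_command(rows=[{"fingers":-0.3,"x":0,"y":0,"z":0,"ax":0,"ay":0,"az":-6.8},{"fingers":-0.3,"x":0,"y":0,"z":0,"ax":0,"ay":0,"az":-6.8},{"fingers":-0.3,"x":0,"y":0,"z":0,"ax":0,"ay":0,"az":-6.8},{"fingers":-0.3,"x":0,"y":0,"z":0,"ax":0,"ay":0,"az":-6.8},{"fingers":-0.3,"x":0,"y":0,"z":0,"ax":0,"ay":0,"az":-6.8},{"fingers":-0.3,"x":0,"y":0,"z":0,"ax":0,"ay":0,"az":-6.8},{"fingers":-0.3,"x":0,"y":0,"z":0,"ax":0,"ay":0,"az":-6.8},{"fingers":-0.3,"x":0,"y":0,"z":0,"ax":0,"ay":0,"az":-6.8}])

```text
clock: 0.87
tcp_pos: [0.2482, -0.6275, 0.25]
orientation: [-2.47, -1.941, -0.0]
contact_force: [0.1, -0.7, -0.4]
grip_width: 0.0299
gripper_force: 0.0
```

```bash
python3 -c "
from h import *
go(-.002,-.045,.25)"
```

```text
t 0.87 gauge -120.3 -714.5 z 0.25 toolshift mm [6.692e+02 1.197e+02 2.000e-01] turn [-0.02 -0.02  0.12] w 0.0299 F 0.24 -0.66 -0.43
```

Request:
arm_command(rows=[{"fingers":-0.3,"x":0.0335,"y":0.006,"z":0,"ax":0,"ay":0,"az":0},{"fingers":-0.3,"x":0.0335,"y":0.006,"z":0,"ax":0,"ay":0,"az":0},{"fingers":-0.3,"x":0.0335,"y":0.006,"z":0,"ax":0,"ay":0,"az":0},{"fingers":-0.3,"x":0.0335,"y":0.006,"z":0,"ax":0,"ay":0,"az":0},{"fingers":-0.3,"x":0.0335,"y":0.006,"z":0,"ax":0,"ay":0,"az":0},{"fingers":-0.3,"x":0.0335,"y":0.006,"z":0,"ax":0,"ay":0,"az":0},{"fingers":-0.3,"x":0.0335,"y":0.006,"z":0,"ax":0,"ay":0,"az":0},{"fingers":-0.3,"x":0.0335,"y":0.006,"z":0,"ax":0,"ay":0,"az":0},{"fingers":-0.3,"x":0.0335,"y":0.006,"z":0,"ax":0,"ay":0,"az":0},{"fingers":-0.3,"x":0.0335,"y":0.006,"z":0,"ax":0,"ay":0,"az":0}])

```text
clock: 1.7
tcp_pos: [0.388, -0.3156, 0.2504]
orientation: [2.476, 1.934, -0.0]
contact_force: [1.0, -0.2, -0.4]
grip_width: 0.0299
gripper_force: 0.0
```

Request:
arm_command(rows=[{"fingers":-0.3,"x":0.0335,"y":0.006,"z":0,"ax":0,"ay":0,"az":0},{"fingers":-0.3,"x":0.0335,"y":0.006,"z":0,"ax":0,"ay":0,"az":0},{"fingers":-0.3,"x":0.0335,"y":0.006,"z":0,"ax":0,"ay":0,"az":0},{"fingers":-0.3,"x":0.0335,"y":0.006,"z":0,"ax":0,"ay":0,"az":0},{"fingers":-0.3,"x":0.0335,"y":0.006,"z":0,"ax":0,"ay":0,"az":0},{"fingers":-0.3,"x":0.0335,"y":0.006,"z":0,"ax":0,"ay":0,"az":0},{"fingers":-0.3,"x":0.0335,"y":0.006,"z":0,"ax":0,"ay":0,"az":0},{"fingers":-0.3,"x":0.0335,"y":0.006,"z":0,"ax":0,"ay":0,"az":0},{"fingers":-0.3,"x":0.0335,"y":0.006,"z":0,"ax":0,"ay":0,"az":0},{"fingers":-0.3,"x":0,"y":0,"z":0,"ax":0,"ay":0,"az":0}])

```text
clock: 2.53
tcp_pos: [0.5152, -0.0301, 0.2509]
orientation: [-2.466, -1.944, -0.007]
contact_force: [0.1, 1.4, 1.0]
grip_width: 0.0301
gripper_force: 0.0
```

```bash
python3 -c "
from h import *
go(-.002,-.045,.15)"
```

```text
t 2.53 gauge -3.5 -70.6 z 0.2509 toolshift mm [ 25.1   1.5 101.1] turn [ 0.1  -0.26  0.31] w 0.0301 F -0.23 1.35 1.03
```

Request:
arm_command(rows=[{"fingers":-0.3,"x":0.005,"y":0,"z":0.025,"ax":0,"ay":0,"az":0.3},{"fingers":-0.3,"x":0.005,"y":0.0015,"z":0.025,"ax":0,"ay":-0.2,"az":0},{"fingers":-0.3,"x":0.005,"y":0,"z":0.025,"ax":0,"ay":0,"az":0},{"fingers":-0.3,"x":0.005,"y":0,"z":0.025,"ax":0,"ay":0,"az":0},{"fingers":-0.3,"x":0.005,"y":0,"z":0.025,"ax":0,"ay":0,"az":0},{"fingers":-0.3,"x":0,"y":0,"z":0.015,"ax":0,"ay":0,"az":0},{"fingers":-0.3,"x":0,"y":0,"z":0,"ax":0,"ay":0,"az":0},{"fingers":-0.3,"x":0,"y":0,"z":0,"ax":0,"ay":0,"az":0}])

```text
clock: 3.2
tcp_pos: [0.5201, -0.0143, 0.1099]
orientation: [2.48, 1.927, -0.007]
contact_force: [0.8, -0.4, 1.5]
grip_width: 0.0298
gripper_force: 0.0
```

```bash
python3 -c "
from h import *
go(-.002,-.045,.075)
g=grab('scene');f=grab('top')
a=cv2.resize(f['frame'][150:240,215:405],(633,300),interpolation=cv2.INTER_CUBIC)
b=cv2.resize(g['frame'][150:250,240:450],(630,300),interpolation=cv2.INTER_CUBIC)
cv2.imwrite('pics/c1.png',np.vstack([a[:,:630],b])[:,:,::-1])"
```

```text
t 3.2 gauge -2.6 -54.1 z 0.1099 toolshift mm [ 9.2  0.5 34.8] turn [-0.1   0.22 -0.51] w 0.0298 F 0.88 -0.17 1.53
```

View pics/c1.png

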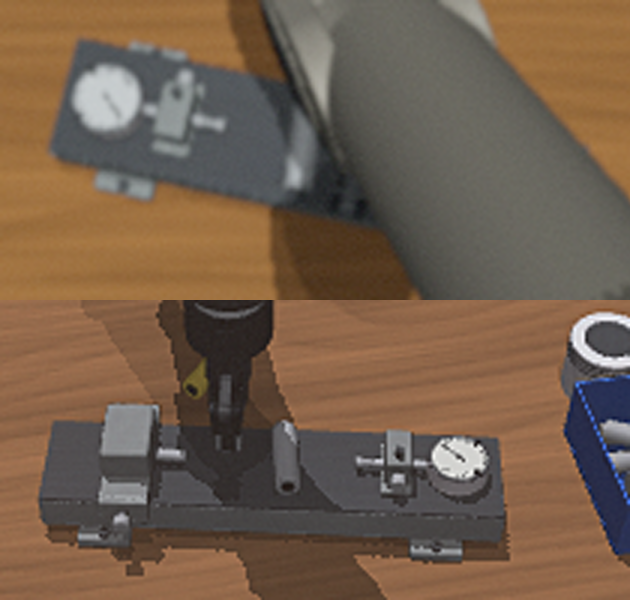

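The fingers (crop 228,440) hang over the bed between the spindle (183,455) and the pin (287,455), so I'll go down there.

Request:
arm_command(rows=[{"fingers":-0.3,"x":0.002,"y":0.0005,"z":0.012,"ax":0,"ay":0.2,"az":-0.5},{"fingers":-0.3,"x":0.002,"y":0,"z":0.012,"ax":0,"ay":0,"az":0},{"fingers":-0.3,"x":0,"y":0,"z":0.011,"ax":0,"ay":0,"az":0},{"fingers":-0.3,"x":0,"y":0,"z":0,"ax":0,"ay":0,"az":0},{"fingers":-0.3,"x":0,"y":0,"z":0,"ax":0,"ay":0,"az":0},{"fingers":-0.3,"x":0,"y":0,"z":0,"ax":0,"ay":0,"az":0}])

```text
clock: 3.8
tcp_pos: [0.522, -0.0103, 0.0751]
orientation: [-2.472, -1.938, 0.0]
contact_force: [-0.1, 1.1, 0.3]
grip_width: 0.0301
gripper_force: 0.0
```

```bash
cat >> h.py <<'E'
def pin(g=None):
    g=g or grab('scene');P=pts(g);w=P[...,:2]-G;X=w@gx;Y=w@gy;Z=P[...,2]
    m=(g['depth']>0)&(Z>.064)&(Z<.084)&(abs(X)<.05)&(Y>-.03)&(Y<.057)
    # pin = largest blob right of fingers
    return X,Y,Z,m,g
E
python3 -c "
from h import *
go(-.002,-.045,.075)
X,Y,Z,m,g=pin()
go(-.002,-.045,.075)
k,l,s,c=cv2.connectedComponentsWithStats(m.astype(np.uint8))
for i in range(1,k):
  if s[i,4]>10:
    q=l==i;print(s[i],cv2.minAreaRect(np.c_[X[q],Y[q]].astype(np.float32)*1000),Z[q].max(),np.polyfit(X[q],Y[q],1))
"
```

```text
t 3.8 gauge -1.6 -49.8 z 0.0751 toolshift mm [ 4.8 -0.4  0.1] turn [-0.02  0.   -0.  ] w 0.0301 F -0.37 1.01 0.26
t 3.85 gauge -1.4 -49.7 z 0.0754 toolshift mm [ 4.7 -0.6  0.4] turn [ 0.01 -0.01 -0.01] w 0.0301 F 0.12 -0.28 -0.37
[331 190   9  22 167] ((-1.8479957580566406, -2.985706329345703), (75.27629089355469, 22.11512565612793), 2.761808156967163) 0.07947240856968452 [ 0.07904623 -0.00363048]
```

Request:
arm_command(rows=[{"fingers":-0.3,"x":0.003,"y":0,"z":0,"ax":0,"ay":0,"az":0},{"fingers":-0.3,"x":0.003,"y":0,"z":0,"ax":0,"ay":0,"az":0},{"fingers":-0.3,"x":0.003,"y":0,"z":0,"ax":0,"ay":0,"az":0},{"fingers":-0.3,"x":0.003,"y":0,"z":0,"ax":0,"ay":0,"az":0},{"fingers":-0.3,"x":0.003,"y":0,"z":0,"ax":0,"ay":0,"az":0},{"fingers":-0.3,"x":0.001,"y":0,"z":0,"ax":0,"ay":0,"az":0},{"fingers":-0.3,"x":0.001,"y":0,"z":0,"ax":0,"ay":0,"az":0},{"fingers":-0.3,"x":0.001,"y":0,"z":0,"ax":0,"ay":0,"az":0},{"fingers":-0.3,"x":0.001,"y":0,"z":0,"ax":0,"ay":0,"az":0},{"fingers":-0.3,"x":0.001,"y":0,"z":0,"ax":0,"ay":0,"az":0}])

```text
clock: 4.68
tcp_pos: [0.5268, 0.0089, 0.0752]
orientation: [2.473, 1.938, -0.0]
contact_force: [0.2, 0.1, 0.0]
grip_width: 0.0304
gripper_force: 0.0
```

Request:
arm_command(rows=[{"fingers":-0.3,"x":0.001,"y":0,"z":0,"ax":0,"ay":0,"az":0},{"fingers":-0.3,"x":0.001,"y":0,"z":0,"ax":0,"ay":0,"az":0},{"fingers":-0.3,"x":0.001,"y":0,"z":0,"ax":0,"ay":0,"az":0},{"fingers":-0.3,"x":0.001,"y":0,"z":0,"ax":0,"ay":0,"az":0},{"fingers":-0.3,"x":0.001,"y":0,"z":0,"ax":0,"ay":0,"az":0},{"fingers":-0.3,"x":0.001,"y":0,"z":0,"ax":0,"ay":0,"az":0},{"fingers":-0.3,"x":0.001,"y":0,"z":0,"ax":0,"ay":0,"az":0},{"fingers":-0.3,"x":0.001,"y":0,"z":0,"ax":0,"ay":0,"az":0},{"fingers":-0.3,"x":0.001,"y":0,"z":0,"ax":0,"ay":0,"az":0},{"fingers":-0.3,"x":0.001,"y":0,"z":0,"ax":0,"ay":0,"az":0}])

```text
clock: 5.52
tcp_pos: [0.5293, 0.0188, 0.0753]
orientation: [2.472, 1.938, 0.0]
contact_force: [-0.1, 0.1, 0.3]
grip_width: 0.03
gripper_force: 0.2
```

```bash
cat >> h.py <<'E'
def look():
    o=r.get_obs();w=o['tcp_pos'][:2]-G;ty=w@gy
    go(-.002,.027,.075)
    X,Y,Z,m,g=pin();m&=Y>ty+.009
    k,l,s,c=cv2.connectedComponentsWithStats(m.astype(np.uint8))
    for i in range(1,k):
        if s[i,4]>10:
            q=l==i;print(s[i],cv2.minAreaRect(np.c_[X[q],Y[q]].astype(np.float32)*1000),Z[q].max(),np.polyfit(X[q],Y[q],1))
    return g
E
python3 -c "
from h import *
look()"
```

```text
t 5.52 gauge -1.6 -19.7 z 0.0753 toolshift mm [46.7 -0.4  0.3] turn [ 0.    0.   -0.01] w 0.03 F -0.09 0.03 0.25
[334 190   9  22 164] ((-0.5285873413085938, 5.397193431854248), (75.4016342163086, 22.112173080444336), 2.588862657546997) 0.07815417134280345 [0.05863631 0.00473365]
```

Request:
arm_command(rows=[{"fingers":-0.3,"x":0.001,"y":0,"z":0,"ax":0,"ay":0,"az":0},{"fingers":-0.3,"x":0.001,"y":0,"z":0,"ax":0,"ay":0,"az":0},{"fingers":-0.3,"x":0.001,"y":0,"z":0,"ax":0,"ay":0,"az":0},{"fingers":-0.3,"x":0.001,"y":0,"z":0,"ax":0,"ay":0,"az":0},{"fingers":-0.3,"x":0.001,"y":0,"z":0,"ax":0,"ay":0,"az":0},{"fingers":-0.3,"x":0.001,"y":0,"z":0,"ax":0,"ay":0,"az":0},{"fingers":-0.3,"x":0.001,"y":0,"z":0,"ax":0,"ay":0,"az":0},{"fingers":-0.3,"x":0.001,"y":0,"z":0,"ax":0,"ay":0,"az":0},{"fingers":-0.3,"x":0.001,"y":0,"z":0,"ax":0,"ay":0,"az":0},{"fingers":-0.3,"x":0.001,"y":0,"z":0,"ax":0,"ay":0,"az":0}])

```text
clock: 6.4
tcp_pos: [0.5316, 0.0285, 0.0753]
orientation: [2.472, 1.938, 0.0]
contact_force: [-0.1, -0.6, 0.4]
grip_width: 0.0299
gripper_force: 0.2
```

```bash
python3 -c "
from h import *
look()"
```

```text
t 6.4 gauge -1.6 -9.7 z 0.0753 toolshift mm [36.7 -0.4  0.3] turn [ 0.    0.   -0.01] w 0.0299 F -0.01 -0.6 0.43
[338 190   9  22 155] ((-3.3323516845703125, 16.39474105834961), (75.48385620117188, 22.041833877563477), 2.163398265838623) 0.0775336622221049 [0.05883361 0.01533178]
```

Request:
arm_command(rows=[{"fingers":-0.3,"x":0.001,"y":0,"z":0,"ax":0,"ay":0,"az":0},{"fingers":-0.3,"x":0.001,"y":0,"z":0,"ax":0,"ay":0,"az":0},{"fingers":-0.3,"x":0.001,"y":0,"z":0,"ax":0,"ay":0,"az":0},{"fingers":-0.3,"x":0.001,"y":0,"z":0,"ax":0,"ay":0,"az":0},{"fingers":-0.3,"x":0.001,"y":0,"z":0,"ax":0,"ay":0,"az":0},{"fingers":-0.3,"x":0.001,"y":0,"z":0,"ax":0,"ay":0,"az":0},{"fingers":-0.3,"x":0.001,"y":0,"z":0,"ax":0,"ay":0,"az":0},{"fingers":-0.3,"x":0.001,"y":0,"z":0,"ax":0,"ay":0,"az":0},{"fingers":-0.3,"x":0.001,"y":0,"z":0,"ax":0,"ay":0,"az":0},{"fingers":-0.3,"x":0.001,"y":0,"z":0,"ax":0,"ay":0,"az":0}])

```text
clock: 7.28
tcp_pos: [0.534, 0.0382, 0.0752]
orientation: [2.472, 1.938, -0.0]
contact_force: [-0.1, -1.7, 0.2]
grip_width: 0.0296
gripper_force: 0.2
```

```bash
python3 -c "
from h import *
look()"
```

```text
t 7.28 gauge -1.6 0.2 z 0.0752 toolshift mm [26.8 -0.4  0.2] turn [-0.    0.   -0.01] w 0.0296 F 0.35 -1.63 0.2
[341 190   9  22 152] ((-3.901641845703125, 24.907136917114258), (74.39200592041016, 22.316551208496094), 2.340172052383423) 0.07775381433685669 [0.05427772 0.02499046]
```

Request:
arm_command(rows=[{"fingers":-0.3,"x":0.001,"y":0,"z":0,"ax":0,"ay":0,"az":0},{"fingers":-0.3,"x":0.001,"y":0,"z":0,"ax":0,"ay":0,"az":0},{"fingers":-0.3,"x":0.001,"y":0,"z":0,"ax":0,"ay":0,"az":0},{"fingers":-0.3,"x":0.001,"y":0,"z":0,"ax":0,"ay":0,"az":0},{"fingers":-0.3,"x":0.001,"y":0,"z":0,"ax":0,"ay":0,"az":0},{"fingers":-0.3,"x":0.001,"y":0,"z":0,"ax":0,"ay":0,"az":0},{"fingers":-0.3,"x":0.001,"y":0,"z":0,"ax":0,"ay":0,"az":0},{"fingers":-0.3,"x":0.001,"y":0,"z":0,"ax":0,"ay":0,"az":0},{"fingers":-0.3,"x":0.001,"y":0,"z":0,"ax":0,"ay":0,"az":0},{"fingers":-0.3,"x":0.001,"y":0,"z":0,"ax":0,"ay":0,"az":0}])

```text
clock: 8.17
tcp_pos: [0.5364, 0.0479, 0.0752]
orientation: [2.472, 1.938, -0.0]
contact_force: [-0.2, -0.3, 0.5]
grip_width: 0.0298
gripper_force: 0.2
```

Request:
arm_command(rows=[{"fingers":-0.3,"x":0.001,"y":0,"z":0,"ax":0,"ay":0,"az":0},{"fingers":-0.3,"x":0.001,"y":0,"z":0,"ax":0,"ay":0,"az":0},{"fingers":-0.3,"x":0.001,"y":0,"z":0,"ax":0,"ay":0,"az":0},{"fingers":-0.3,"x":0.001,"y":0,"z":0,"ax":0,"ay":0,"az":0},{"fingers":-0.3,"x":0.001,"y":0,"z":0,"ax":0,"ay":0,"az":0},{"fingers":-0.3,"x":0.001,"y":0,"z":0,"ax":0,"ay":0,"az":0},{"fingers":-0.3,"x":0.001,"y":0,"z":0,"ax":0,"ay":0,"az":0},{"fingers":-0.3,"x":0.001,"y":0,"z":0,"ax":0,"ay":0,"az":0},{"fingers":-0.3,"x":0,"y":0,"z":0,"ax":0,"ay":0,"az":0},{"fingers":-0.3,"x":0,"y":0,"z":0,"ax":0,"ay":0,"az":0}])

```text
clock: 9.0
tcp_pos: [0.5384, 0.0558, 0.0753]
orientation: [-2.472, -1.938, -0.0]
contact_force: [-0.7, -0.4, 0.6]
grip_width: 0.0297
gripper_force: 0.0
```

```bash
python3 -c "
from h import *
g=look();f=grab('top')
a=cv2.resize(f['frame'][150:230,225:325],(500,400),interpolation=cv2.INTER_CUBIC)[:290]
b=cv2.resize(g['frame'][175:230,310:420],(620,310),interpolation=cv2.INTER_CUBIC)
c=np.zeros((600,620,3),np.uint8);c[:290,:500]=a;c[290:]=b
cv2.imwrite('pics/c2.png',c[:,:,::-1])"
```

```text
t 9.0 gauge -1.6 18.4 z 0.0753 toolshift mm [ 8.6 -0.4  0.3] turn [ 0.   -0.01  0.  ] w 0.0297 F -0.63 -0.54 0.56
[348 190   9  22 147] ((-5.886871337890625, 44.14046859741211), (74.88565826416016, 22.10076332092285), 1.628735065460205) 0.07707128303351973 [0.03439499 0.04376975]
```

View pics/c2.png

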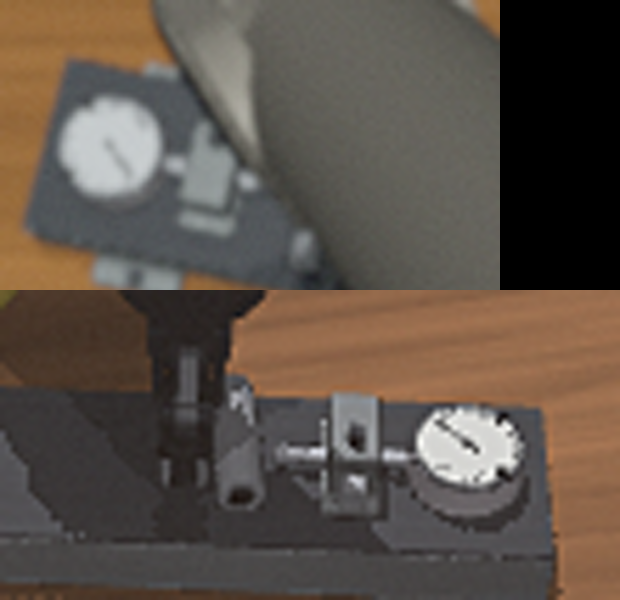

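The pin (crop 240,465) is nearly square with about 6 mm left to the plunger tip (277,452). The dial pointer is at its rest, up-left. I'll add a dial reader and creep on.

```bash
cat >> h.py <<'E'
def dial(g):
    gr=cv2.cvtColor(g['frame'],cv2.COLOR_RGB2GRAY).astype(np.float32)
    th=np.radians(np.arange(-180,180,3));rr=np.arange(.004,.017,.001)
    T=g['world_from_camera'];mp=[]
    for t in th:
        for q in rr:
            p=G+gy*(.157+q*np.cos(t))-gx*q*np.sin(t)
            mp.append(proj(g,[*p,.074]))
    mp=np.array(mp,np.float32).reshape(len(th),len(rr),2)
    v=cv2.remap(gr,mp[...,0],mp[...,1],cv2.INTER_LINEAR).mean(1)
    w=np.clip(np.median(v)-12-v,0,None);k=int(np.argmax(w))
    i=np.arange(k-8,k+9)%len(th);a=3*np.sum((np.arange(-8,9))*w[i])/w[i].sum()+np.degrees(th[k])
    print('pointer deg ccw from +y',a.round(1),'plunger mm ~',((135-a)/67.5).round(2),'contrast',w.max().round(0));return a
def state():
    g=look();dial(g);F=[]
    for i in range(3):
        F.append(r.get_obs()['contact_force']);dial(grab('scene'))
    print('Fy mean',(np.mean(F,0)[:2]@gy).round(2))
E
python3 -c "
from h import *
state()"
```

```text
t 9.1 gauge -1.6 18.2 z 0.0752 toolshift mm [ 8.8 -0.4  0.2] turn [-0.   -0.   -0.01] w 0.0296 F 0.39 0.46 0.05
[348 190   9  22 150] ((-6.215785980224609, 44.33261489868164), (75.97160339355469, 22.272613525390625), 1.3789904117584229) 0.0772263739489033 [0.03741241 0.04366589]
pointer deg ccw from +y 135.7 plunger mm ~ -0.01 contrast 51.0
pointer deg ccw from +y 135.8 plunger mm ~ -0.01 contrast 51.0
pointer deg ccw from +y 135.8 plunger mm ~ -0.01 contrast 51.0
pointer deg ccw from +y 135.8 plunger mm ~ -0.01 contrast 51.0
Fy mean -0.48
```

Request:
arm_command(rows=[{"fingers":-0.3,"x":0.0005,"y":0,"z":0,"ax":0,"ay":0,"az":0},{"fingers":-0.3,"x":0.0005,"y":0,"z":0,"ax":0,"ay":0,"az":0},{"fingers":-0.3,"x":0.0005,"y":0,"z":0,"ax":0,"ay":0,"az":0},{"fingers":-0.3,"x":0.0005,"y":0,"z":0,"ax":0,"ay":0,"az":0},{"fingers":-0.3,"x":0.0005,"y":0,"z":0,"ax":0,"ay":0,"az":0},{"fingers":-0.3,"x":0.0005,"y":0,"z":0,"ax":0,"ay":0,"az":0},{"fingers":-0.3,"x":0,"y":0,"z":0,"ax":0,"ay":0,"az":0}])

```text
clock: 9.88
tcp_pos: [0.5391, 0.0587, 0.0753]
orientation: [-2.472, -1.938, -0.0]
contact_force: [-0.3, -0.2, 0.1]
grip_width: 0.0297
gripper_force: 0.0
```

```bash
python3 -c "
from h import *
state()"
```

```text
t 9.88 gauge -1.6 21.3 z 0.0753 toolshift mm [ 5.7 -0.4  0.3] turn [ 0.   -0.01 -0.  ] w 0.0297 F -0.19 -0.27 0.15
[349 190   8  22 143] ((-6.659084320068359, 45.88308334350586), (75.80929565429688, 19.91053581237793), 1.2653149366378784) 0.07856566309680113 [0.00529049 0.0459682 ]
pointer deg ccw from +y 135.7 plunger mm ~ -0.01 contrast 51.0
pointer deg ccw from +y 135.7 plunger mm ~ -0.01 contrast 52.0
pointer deg ccw from +y 135.7 plunger mm ~ -0.01 contrast 51.0
pointer deg ccw from +y 135.7 plunger mm ~ -0.01 contrast 51.0
Fy mean 0.07
```

Request:
arm_command(rows=[{"fingers":-0.3,"x":0.0005,"y":0,"z":0,"ax":0,"ay":0,"az":0},{"fingers":-0.3,"x":0.0005,"y":0,"z":0,"ax":0,"ay":0,"az":0},{"fingers":-0.3,"x":0.0005,"y":0,"z":0,"ax":0,"ay":0,"az":0},{"fingers":-0.3,"x":0.0005,"y":0,"z":0,"ax":0,"ay":0,"az":0},{"fingers":-0.3,"x":0,"y":0,"z":0,"ax":0,"ay":0,"az":0}])

```text
clock: 10.5
tcp_pos: [0.5396, 0.0606, 0.0753]
orientation: [-2.472, -1.938, -0.0]
contact_force: [0.7, -0.5, 0.7]
grip_width: 0.0299
gripper_force: 0.1
```

```bash
python3 -c "
from h import *
state()"
```

```text
t 10.5 gauge -1.5 23.3 z 0.0753 toolshift mm [ 3.7 -0.5  0.3] turn [ 0.01 -0.01 -0.  ] w 0.0299 F 0.78 -0.31 0.66
[348 190   9  21 134] ((-5.044471740722656, 44.5142936706543), (71.24239349365234, 22.269947052001953), 0.4657290577888489) 0.0773758390564302 [-0.02276551  0.04724528]
pointer deg ccw from +y 135.7 plunger mm ~ -0.01 contrast 51.0
pointer deg ccw from +y 135.7 plunger mm ~ -0.01 contrast 51.0
pointer deg ccw from +y 135.8 plunger mm ~ -0.01 contrast 51.0
pointer deg ccw from +y 135.8 plunger mm ~ -0.01 contrast 51.0
Fy mean -0.07
```

Request:
arm_command(rows=[{"fingers":-0.3,"x":0.0004,"y":0,"z":0,"ax":0,"ay":0,"az":0},{"fingers":-0.3,"x":0.0003,"y":0,"z":0,"ax":0,"ay":0,"az":0},{"fingers":-0.3,"x":0,"y":0,"z":0,"ax":0,"ay":0,"az":0}])

```text
clock: 10.95
tcp_pos: [0.5397, 0.0612, 0.0753]
orientation: [2.472, 1.938, 0.0]
contact_force: [-0.6, 0.7, 0.2]
grip_width: 0.0297
gripper_force: 0.1
```

```bash
python3 -c "
from h import *
state()"
```

```text
t 10.95 gauge -1.5 23.9 z 0.0753 toolshift mm [ 3.1 -0.5  0.3] turn [ 0.    0.   -0.01] w 0.0297 F -0.79 0.54 0.2
[350 190   7  22 130] ((-5.887107849121094, 47.09127426147461), (74.20626831054688, 17.072288513183594), 0.4863158166408539) 0.07772545521261975 [-0.01821454  0.04789185]
pointer deg ccw from +y 135.8 plunger mm ~ -0.01 contrast 51.0
pointer deg ccw from +y 135.6 plunger mm ~ -0.01 contrast 51.0
pointer deg ccw from +y 135.9 plunger mm ~ -0.01 contrast 51.0
pointer deg ccw from +y 135.7 plunger mm ~ -0.01 contrast 51.0
Fy mean 0.0
```

Request:
arm_command(rows=[{"fingers":-0.3,"x":0.0003,"y":0,"z":0,"ax":0,"ay":0,"az":0},{"fingers":-0.3,"x":0.0003,"y":0,"z":0,"ax":0,"ay":0,"az":0},{"fingers":-0.3,"x":0.0003,"y":0,"z":0,"ax":0,"ay":0,"az":0},{"fingers":-0.3,"x":0,"y":0,"z":0,"ax":0,"ay":0,"az":0}])

```text
clock: 11.48
tcp_pos: [0.5399, 0.062, 0.0753]
orientation: [2.472, 1.938, -0.0]
contact_force: [-0.5, -0.8, 1.0]
grip_width: 0.03
gripper_force: 0.3
```

```bash
python3 -c "
from h import *
state()"
```

```text
t 11.48 gauge -1.5 24.7 z 0.0753 toolshift mm [ 2.3 -0.5  0.3] turn [ 0.    0.01 -0.01] w 0.03 F -0.29 -0.87 1.0
[350 190   7  22 130] ((-7.169376373291016, 47.112266540527344), (77.44303894042969, 16.989662170410156), 0.4967319071292877) 0.07711650062006081 [-0.01410149  0.04799432]
pointer deg ccw from +y 136.3 plunger mm ~ -0.02 contrast 59.0
pointer deg ccw from +y 136.1 plunger mm ~ -0.02 contrast 59.0
pointer deg ccw from +y 136.3 plunger mm ~ -0.02 contrast 59.0
pointer deg ccw from +y 136.3 plunger mm ~ -0.02 contrast 59.0
Fy mean -0.69
```

Request:
arm_command(rows=[{"fingers":-0.3,"x":0.0002,"y":0,"z":0,"ax":0,"ay":0,"az":0},{"fingers":-0.3,"x":0.0002,"y":0,"z":0,"ax":0,"ay":0,"az":0},{"fingers":-0.3,"x":0.0002,"y":0,"z":0,"ax":0,"ay":0,"az":0},{"fingers":-0.3,"x":0,"y":0,"z":0,"ax":0,"ay":0,"az":0}])

```text
clock: 12.02
tcp_pos: [0.5399, 0.0622, 0.0752]
orientation: [2.472, 1.938, -0.001]
contact_force: [-1.6, -2.6, 1.4]
grip_width: 0.0297
gripper_force: 1.2
```

```bash
python3 -c "
from h import *
state()
g=grab('scene');b=cv2.resize(g['frame'][175:230,310:420],(770,385),interpolation=cv2.INTER_CUBIC)
cv2.imwrite('pics/c3.png',b[:,:,::-1])"
```

```text
t 12.02 gauge -1.6 24.9 z 0.0752 toolshift mm [ 2.1 -0.4  0.2] turn [-0.01  0.04 -0.02] w 0.0297 F -0.91 -2.91 1.4
[350 190   7  21 127] ((-6.542747497558594, 47.061832427978516), (73.55024719238281, 16.931137084960938), 0.6357802748680115) 0.07771977669914898 [-0.00383988  0.04811365]
pointer deg ccw from +y 136.4 plunger mm ~ -0.02 contrast 59.0
pointer deg ccw from +y 136.2 plunger mm ~ -0.02 contrast 59.0
pointer deg ccw from +y 136.3 plunger mm ~ -0.02 contrast 58.0
pointer deg ccw from +y 136.3 plunger mm ~ -0.02 contrast 58.0
Fy mean -2.81
```

View pics/c3.png

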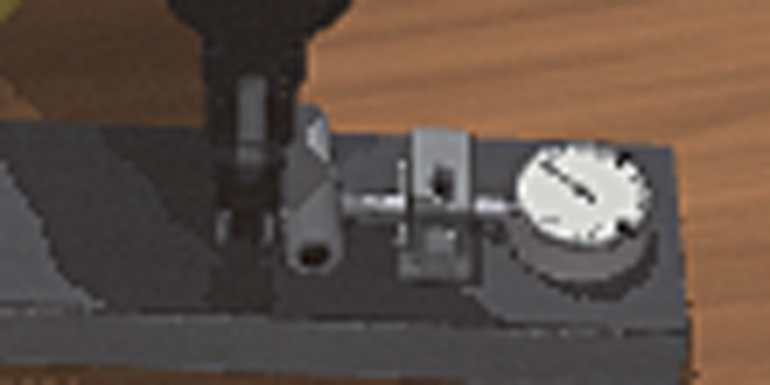

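The pin lies against the tip (crop 340,205) with a 2.8 N push and the pointer still at rest. I'll back off gently.

Request:
arm_command(rows=[{"fingers":-0.3,"x":-0.0002,"y":0,"z":0,"ax":0,"ay":0,"az":0},{"fingers":-0.3,"x":-0.0002,"y":0,"z":0,"ax":0,"ay":0,"az":0},{"fingers":-0.3,"x":-0.0002,"y":0,"z":0,"ax":0,"ay":0,"az":0},{"fingers":-0.3,"x":-0.0002,"y":0,"z":0,"ax":0,"ay":0,"az":0},{"fingers":-0.3,"x":-0.0004,"y":0,"z":0,"ax":0,"ay":0,"az":0},{"fingers":-0.3,"x":-0.001,"y":0,"z":0,"ax":0,"ay":0,"az":0},{"fingers":-0.3,"x":-0.002,"y":0,"z":0,"ax":0,"ay":0,"az":0},{"fingers":-0.3,"x":-0.003,"y":0,"z":0,"ax":0,"ay":0,"az":0},{"fingers":-0.3,"x":-0.004,"y":0,"z":0,"ax":0,"ay":0,"az":0},{"fingers":-0.3,"x":-0.008,"y":0,"z":0,"ax":0,"ay":0,"az":0}])

```text
clock: 13.1
tcp_pos: [0.5355, 0.0444, 0.0753]
orientation: [-2.471, -1.939, -0.001]
contact_force: [-0.3, 0.1, 0.2]
grip_width: 0.0301
gripper_force: 0.0
```

```bash
sed -i 's/Y<.057/Y<.061/' h.py; python3 -c "
from h import *
g=look();dial(g);look()
b=cv2.resize(g['frame'][175:230,310:420],(770,385),interpolation=cv2.INTER_CUBIC)
cv2.imwrite('pics/c4.png',b[:,:,::-1])"
```

```text
t 13.1 gauge -1.6 6.6 z 0.0753 toolshift mm [20.4 -0.4  0.3] turn [ 0.02 -0.05  0.05] w 0.0301 F -0.28 0.05 0.23
[349 190   9  21 163] ((-5.126758575439453, 47.563629150390625), (74.28105163574219, 22.66901206970215), 1.5694230794906616) 0.07720171210942317 [0.08227227 0.04808487]
pointer deg ccw from +y 136.3 plunger mm ~ -0.02 contrast 59.0
t 13.15 gauge -1.6 3.7 z 0.075 toolshift mm [23.3 -0.5 -0. ] turn [-0.03  0.09 -0.08] w 0.0298 F 0.57 -1.3 -0.16
[349 190   9  22 162] ((-5.527103424072266, 47.351768493652344), (76.28089904785156, 22.485374450683594), 1.236237645149231) 0.07907386702316788 [0.08300345 0.04799345]
```

View pics/c4.png

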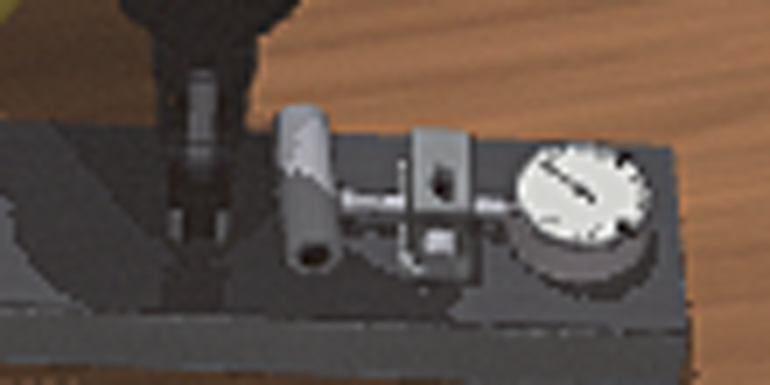

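The pin stays against the tip with the fingers clear, at hole (313,252), unmoved from before. Next I'll lift and go over behind the tailstock.

Request:
arm_command(rows=[{"fingers":-0.3,"x":0,"y":0,"z":-0.02,"ax":0,"ay":0,"az":0},{"fingers":-0.3,"x":0,"y":0,"z":-0.03,"ax":0,"ay":0,"az":0},{"fingers":-0.3,"x":0,"y":0,"z":-0.03,"ax":0,"ay":0,"az":0},{"fingers":-0.3,"x":-0.01,"y":0,"z":-0.02,"ax":0,"ay":0,"az":0},{"fingers":-0.3,"x":-0.03,"y":0,"z":0,"ax":0,"ay":0,"az":0},{"fingers":-0.3,"x":-0.035,"y":0,"z":0,"ax":0,"ay":0,"az":0},{"fingers":-0.3,"x":-0.035,"y":0,"z":0,"ax":0,"ay":0,"az":0},{"fingers":-0.3,"x":-0.035,"y":0,"z":0,"ax":0,"ay":0,"az":0},{"fingers":-0.3,"x":-0.035,"y":0,"z":0,"ax":0,"ay":0,"az":0},{"fingers":-0.3,"x":-0.035,"y":0,"z":0,"ax":0,"ay":0,"az":0}])

```text
clock: 14.03
tcp_pos: [0.4833, -0.1665, 0.1754]
orientation: [2.472, 1.938, 0.0]
contact_force: [0.1, -0.3, 0.2]
grip_width: 0.0299
gripper_force: 0.0
```

```bash
python3 -c "
from h import *
go(0,-.2,.075)
g=grab('scene');f=grab('top');dial(g)
for n,q in(('s',g),('t',f)):
    P=pts(q);w=P[...,:2]-G;X=w@gx;Y=w@gy;Z=P[...,2]
    m=(Z>.085)&(Z<.105)&(abs(X)<.034)&(Y<-.05)&(Y>-.195);print(n,'block',m.sum(),np.percentile(Y[m],[2,98]),np.percentile(X[m],[2,98]),np.median(Z[m]))
    m=(Z>.057)&(Z<.073)&(abs(X)<.015)&(Y<-.05)&(Y>-.13);print('spindle',m.sum(),Y[m].max(),np.median(X[m]))
    m=(Z>.064)&(Z<.084)&(abs(X)<.05)&(Y>.03)&(Y<.061);print('pin',cv2.minAreaRect(np.c_[X[m],Y[m]].astype(np.float32)*1000),np.polyfit(X[m],Y[m],1),m.sum())
c=np.zeros((600,660,3),np.uint8)
c[:297,:]=cv2.resize(f['frame'][155:245,225:425],(660,297),interpolation=cv2.INTER_CUBIC)
c[300:]=cv2.resize(g['frame'][150:250,230:450],(660,300),interpolation=cv2.INTER_CUBIC)
cv2.imwrite('pics/c5.png',c[:,:,::-1])"
```

```text
t 14.03 gauge -2.0 -210.7 z 0.1754 toolshift mm [ 10.7   1.9 100.4] turn [ 0.02  0.01 -0.02] w 0.0299 F 0.18 -0.22 0.16
pointer deg ccw from +y 136.2 plunger mm ~ -0.02 contrast 59.0
s block 311 [-0.1708203  -0.12703496] [-0.02838188  0.03347442] 0.095200428799603
spindle 51 -0.09747333205009782 0.0037451454588658274
pin ((-5.73388671875, 48.60173034667969), (75.71849060058594, 22.186681747436523), 4.381630897521973) [0.07031499 0.04837942] 157
t block 436 [-0.17090236 -0.12760261] [-0.03138957  0.03027579] 0.09543398709278905
spindle 56 -0.09726352949125354 -0.0005917174074849452
pin ((-8.535377502441406, 48.45148849487305), (71.59504699707031, 22.736236572265625), 5.441800594329834) [0.07807685 0.04831755] 223
```

View pics/c5.png

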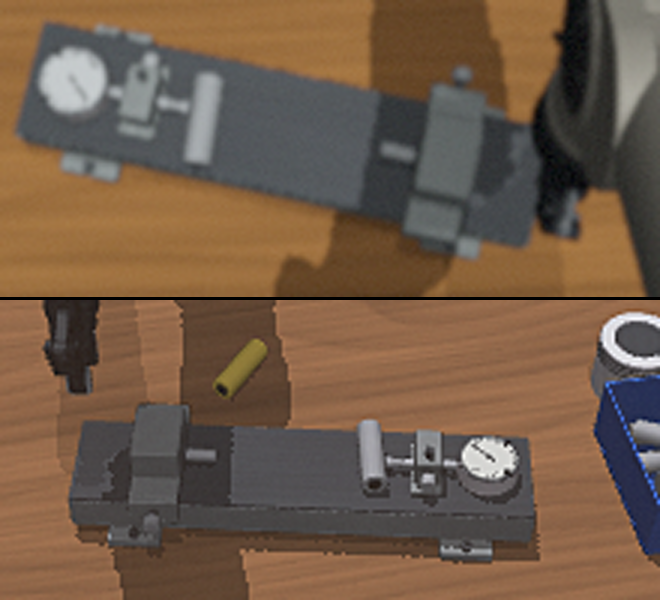

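```bash
python3 -c "
from h import *
for q in (grab('scene'),grab('top')):
    P=pts(q);w=P[...,:2]-G;X=w@gx;Y=w@gy;Z=P[...,2];hsv=cv2.cvtColor(q['frame'],cv2.COLOR_RGB2HSV)
    m=(Z>.060)&(Z<.084)&(abs(X)<.05)&(Y>.02)&((Y<.057)|((abs(X)>.012)&(Y<.066)))
    for lo,hi in((-.045,-.03),(-.03,-.015),(-.015,-.005),(.005,.015),(.015,.025),(.025,.04)):
        s=m&(X>=lo)&(X<hi)
        if s.sum()>5: print((X[s].mean()*1e3).round(1),'Y mean',(Y[s].mean()*1e3).round(2),'min/max',(np.percentile(Y[s],[4,96])*1e3).round(1),s.sum())
    # bed long edges
    b=(abs(Z-.049)<.006)&(hsv[...,1]<70)&(abs(X)<.06)&(Y>-.22)&(Y<.19)
    lo=[];hi=[]
    for y in np.arange(-.11,.03,.006):
        s=b&(abs(Y-y)<.003)
        if s.sum()>8: lo.append((y,X[s].min()));hi.append((y,X[s].max()))
    print('bed edge slopes',np.polyfit(*np.array(lo).T,1),np.polyfit(*np.array(hi).T,1))
"
```

```text
-35.5 Y mean 44.93 min/max [35.5 55.2] 30
-22.6 Y mean 45.98 min/max [35.9 58.3] 28
-10.7 Y mean 46.51 min/max [38.7 55.4] 20
10.2 Y mean 48.38 min/max [41.2 58.4] 22
20.2 Y mean 49.06 min/max [39.4 61.4] 26
27.9 Y mean 51.41 min/max [42.3 61.2] 26
bed edge slopes [-0.00980079 -0.04830869] [0.00201347 0.05175841]
-37.6 Y mean 44.73 min/max [34.7 55.1] 50
-22.9 Y mean 46.77 min/max [36.9 57. ] 49
-10.1 Y mean 45.99 min/max [37.1 56.8] 32
10.1 Y mean 47.88 min/max [38.9 58.4] 30
20.1 Y mean 49.4 min/max [40.3 60. ] 30
26.2 Y mean 49.61 min/max [40.9 60.1] 8
bed edge slopes [-0.00421786 -0.04973053] [-0.00020503  0.04804147]
```

```bash
python3 -c "
from h import *
for q in (grab('scene'),grab('top')):
    P=pts(q);w=P[...,:2]-G;X=w@gx;Y=w@gy;Z=P[...,2]
    m=(Z>.088)&(Z<.105)&(abs(X)<.036)&(Y<-.05)&(Y>-.195)
    rec=[]
    for c in np.arange(-.026,.028,.006):
        s=m&(abs(X-c)<.003)
        if s.sum()>5: rec.append((c,Y[s].mean(),Y[s].min(),Y[s].max()))
    r_=np.array(rec);print('block slopes',[np.polyfit(r_[:,0],r_[:,i],1)[0].round(3) for i in(1,2,3)])
    # pin edges from image: project edge search on plane z=.062 in gray, sample lines along gauge y
    gr=cv2.cvtColor(q['frame'],cv2.COLOR_RGB2GRAY).astype(np.float32)
    for zz in (.068,):
      E=[]
      ys=np.arange(.025,.075,.0005)
      for x in np.r_[np.arange(-.036,-.010,.003),np.arange(.010,.026,.003)]:
        mp=np.array([proj(q,[*(G+gx*x+gy*y),zz]) for y in ys],np.float32)[None]
        v=cv2.GaussianBlur(cv2.remap(gr,mp[...,0],mp[...,1],cv2.INTER_CUBIC),(9,1),2)[0]
        d=np.gradient(v);E.append((x,ys[d.argmax()],ys[d.argmin()]))
      E=np.array(E);print('pin edge slopes',[np.polyfit(E[:,0],E[:,i],1).round(4) for i in(1,2)],(E[:,1:].T*1e3).round(1))
"
```

```text
block slopes [np.float64(-0.032), np.float64(0.038), np.float64(0.01)]
pin edge slopes [array([0.0738, 0.0387]), array([0.0321, 0.0569])] [[37.  37.  36.5 36.  37.  37.  37.  37.5 37.5 38.5 39.5 40.5 40.5 40.5
  41. ]
 [53.5 54.5 56.5 56.5 56.5 56.5 56.5 56.5 57.  59.5 60.  60.  60.5 61.
  45.5]]
block slopes [np.float64(-0.013), np.float64(-0.015), np.float64(-0.01)]
pin edge slopes [array([0.0768, 0.0383]), array([0.082, 0.059])] [[35.5 36.  36.  36.  36.5 37.  36.5 37.5 37.  38.  39.  40.  40.  40.
  40.5]
 [56.  56.5 57.  57.  56.5 57.  58.  57.5 58.  60.  60.  60.5 60.5 61.
  61. ]]
```

The pin rests at the tip but sits about 4.5–5° askew, too near the 6° limit. I'll go back and press it again with the tool yawed about 3.5° the other way to square it.

Request:
arm_command(rows=[{"fingers":-0.3,"x":0.035,"y":0,"z":0,"ax":0,"ay":0,"az":0},{"fingers":-0.3,"x":0.035,"y":0,"z":0,"ax":0,"ay":0,"az":0},{"fingers":-0.3,"x":0.035,"y":0,"z":0,"ax":0,"ay":0,"az":0},{"fingers":-0.3,"x":0.035,"y":0,"z":0,"ax":0,"ay":0,"az":0},{"fingers":-0.3,"x":0.035,"y":0,"z":0,"ax":0,"ay":0,"az":0},{"fingers":-0.3,"x":0.03,"y":0,"z":0,"ax":0,"ay":0,"az":0},{"fingers":-0.3,"x":0,"y":0,"z":0.03,"ax":0,"ay":0,"az":3.5},{"fingers":-0.3,"x":0,"y":0,"z":0.03,"ax":0,"ay":0,"az":0},{"fingers":-0.3,"x":0,"y":0,"z":0.03,"ax":0,"ay":0,"az":0},{"fingers":-0.3,"x":0,"y":0,"z":0.01,"ax":0,"ay":0,"az":0}])

```text
clock: 15.17
tcp_pos: [0.5304, 0.036, 0.0718]
orientation: [-2.524, -1.864, 0.007]
contact_force: [-0.8, -0.6, -0.8]
grip_width: 0.0299
gripper_force: 0.0
```

```bash
cat >> h.py <<'E'
def st(n=2):
    go(-.003,.022,.075);F=[]
    for i in range(n):
        F.append(r.get_obs()['contact_force']);q=grab('scene')
    a=dial(q);P=pts(q);w=P[...,:2]-G;X=w@gx;Y=w@gy;Z=P[...,2]
    m=(Z>.060)&(Z<.084)&(Y>.03)&((Y<.057)|((abs(X)>.012)&(Y<.068)))
    gr=cv2.cvtColor(q['frame'],cv2.COLOR_RGB2GRAY).astype(np.float32)
    E=[]
    for lo in np.r_[np.arange(-.036,-.012,.004),np.arange(.012,.028,.004)]:
        s=m&(X>=lo)&(X<lo+.006)
        if s.sum()>4:E.append((lo+.003,Y[s].max(),np.median(Y[s])))
    E=np.array(E);print('front slope',np.polyfit(E[:,0],E[:,1],1).round(4),'med',np.polyfit(E[:,0],E[:,2],1).round(4),(E[:,1]*1e3).round(1),'Fy',(np.mean(F,0)[:2]@gy).round(2),'mom',np.mean(r.get_obs()['moment'][2]).round(3))
    return q
E
python3 -c "
from h import *
st()"
```

```text
t 15.17 gauge -4.5 -2.8 z 0.0718 toolshift mm [24.8  0.1 -3.2] turn [-0.31  0.07 -3.31] w 0.0299 F -0.67 -0.81 -0.81
pointer deg ccw from +y 136.2 plunger mm ~ -0.02 contrast 59.0
front slope [0.0967 0.0596] med [0.1233 0.0485] [55.3 55.4 58.5 58.5 58.5 58.5 61.4 61.4 61.5 61.8] Fy -0.22 mom 0.006
```

Request:
arm_command(rows=[{"fingers":-0.3,"x":0.003,"y":0.0,"z":-0.002,"ax":0,"ay":0,"az":0},{"fingers":-0.3,"x":0.003,"y":0,"z":-0.001,"ax":0,"ay":0,"az":0},{"fingers":-0.3,"x":0.003,"y":0,"z":0,"ax":0,"ay":0,"az":0},{"fingers":-0.3,"x":0.003,"y":0,"z":0,"ax":0,"ay":0,"az":0},{"fingers":-0.3,"x":0.003,"y":0,"z":0,"ax":0,"ay":0,"az":0},{"fingers":-0.3,"x":0.002,"y":0,"z":0,"ax":0,"ay":0,"az":0},{"fingers":-0.3,"x":0.002,"y":0,"z":0,"ax":0,"ay":0,"az":0},{"fingers":-0.3,"x":0.001,"y":0,"z":0,"ax":0,"ay":0,"az":0},{"fingers":-0.3,"x":0.001,"y":0,"z":0,"ax":0,"ay":0,"az":0},{"fingers":-0.3,"x":0,"y":0,"z":0,"ax":0,"ay":0,"az":0}])

```text
clock: 16.1
tcp_pos: [0.5393, 0.0545, 0.0782]
orientation: [-2.53, -1.862, 0.0]
contact_force: [-0.7, -0.0, 0.3]
grip_width: 0.0296
gripper_force: 0.0
```

```bash
python3 -c "
from h import *
st()"
```

```text
t 16.1 gauge -0.3 17.3 z 0.0782 toolshift mm [ 4.6 -2.9  3.2] turn [-0.01 -0.   -3.5 ] w 0.0296 F -0.66 -0.19 0.28
pointer deg ccw from +y 136.1 plunger mm ~ -0.02 contrast 59.0
front slope [0.127  0.0588] med [0.1277 0.0477] [55.5 49.6 58.2 58.2 58.3 55.4 61.4 61.3 61.2 61.7] Fy 0.46 mom -0.027
```

Request:
arm_command(rows=[{"fingers":-0.3,"x":0.0005,"y":0,"z":0,"ax":0,"ay":0,"az":0},{"fingers":-0.3,"x":0.0005,"y":0,"z":0,"ax":0,"ay":0,"az":0},{"fingers":-0.3,"x":0.0005,"y":0,"z":0,"ax":0,"ay":0,"az":0},{"fingers":-0.3,"x":0.0005,"y":0,"z":0,"ax":0,"ay":0,"az":0},{"fingers":-0.3,"x":0,"y":0,"z":0,"ax":0,"ay":0,"az":0}])

```text
clock: 16.62
tcp_pos: [0.54, 0.0563, 0.0783]
orientation: [-2.53, -1.862, -0.0]
contact_force: [-0.9, -0.4, -0.5]
grip_width: 0.0299
gripper_force: 0.0
```

```bash
python3 -c "
from h import *
st()"
```

```text
t 16.62 gauge -0.1 19.3 z 0.0783 toolshift mm [ 2.6 -3.1  3.3] turn [ 0.01 -0.01 -3.51] w 0.0299 F -0.75 -0.61 -0.51
pointer deg ccw from +y 136.2 plunger mm ~ -0.02 contrast 58.0
front slope [0.0875 0.0595] med [0.1202 0.0482] [55.2 58.4 58.4 58.3 58.3 55.4 61.5 61.5 61.4 61.5] Fy -0.18 mom 0.0
```

Request:
arm_command(rows=[{"fingers":-0.3,"x":0,"y":-0.003,"z":0.004,"ax":0,"ay":0,"az":0},{"fingers":-0.3,"x":0.0005,"y":0,"z":0,"ax":0,"ay":0,"az":0},{"fingers":-0.3,"x":0.0005,"y":0,"z":0,"ax":0,"ay":0,"az":0},{"fingers":-0.3,"x":0.0005,"y":0,"z":0,"ax":0,"ay":0,"az":0},{"fingers":-0.3,"x":0.0005,"y":0,"z":0,"ax":0,"ay":0,"az":0},{"fingers":-0.3,"x":0,"y":0,"z":0,"ax":0,"ay":0,"az":0}])

```text
clock: 17.22
tcp_pos: [0.5378, 0.0592, 0.0743]
orientation: [2.53, 1.862, 0.0]
contact_force: [-0.1, -1.0, 0.3]
grip_width: 0.03
gripper_force: 0.0
```

```bash
python3 -c "
from h import *
st()"
```

```text
t 17.22 gauge -2.9 21.5 z 0.0743 toolshift mm [ 0.5 -0.1 -0.7] turn [ 0.01 -0.01 -3.5 ] w 0.03 F 0.14 -1.01 0.29
pointer deg ccw from +y 136.3 plunger mm ~ -0.02 contrast 58.0
front slope [0.106  0.0592] med [0.0853 0.0483] [55.1 55.2 58.3 58.3 55.3 58.4 61.6 61.6 61.4 61.5] Fy -0.17 mom -0.013
```

Request:
arm_command(rows=[{"fingers":-0.3,"x":0.0004,"y":0,"z":0,"ax":0,"ay":0,"az":0},{"fingers":-0.3,"x":0.0003,"y":0,"z":0,"ax":0,"ay":0,"az":0},{"fingers":-0.3,"x":0.0003,"y":0,"z":0,"ax":0,"ay":0,"az":0},{"fingers":-0.3,"x":0,"y":0,"z":0,"ax":0,"ay":0,"az":0}])

```text
clock: 17.65
tcp_pos: [0.5379, 0.06, 0.0743]
orientation: [-2.53, -1.862, -0.0]
contact_force: [-0.1, 0.2, 0.8]
grip_width: 0.03
gripper_force: 0.0
```

```bash
python3 -c "
from h import *
st()"
```

```text
t 17.65 gauge -3.0 22.4 z 0.0743 toolshift mm [-0.4 -0.  -0.7] turn [ 0.   -0.   -3.51] w 0.03 F -0.19 0.17 0.78
pointer deg ccw from +y 136.2 plunger mm ~ -0.02 contrast 59.0
front slope [0.0985 0.0595] med [0.0288 0.0488] [55.1 55.3 58.2 58.3 58.4 58.4 61.4 61.4 61.5 61.6] Fy 0.33 mom -0.02
```

Request:
arm_command(rows=[{"fingers":-0.3,"x":0.0003,"y":0,"z":0,"ax":0,"ay":0,"az":0},{"fingers":-0.3,"x":0.0003,"y":0,"z":0,"ax":0,"ay":0,"az":0},{"fingers":-0.3,"x":0.0003,"y":0,"z":0,"ax":0,"ay":0,"az":0},{"fingers":-0.3,"x":0.0003,"y":0,"z":0,"ax":0,"ay":0,"az":0},{"fingers":-0.3,"x":0,"y":0,"z":0,"ax":0,"ay":0,"az":0}])

```text
clock: 18.17
tcp_pos: [0.5382, 0.061, 0.0742]
orientation: [2.53, 1.862, -0.0]
contact_force: [0.5, -1.0, 0.6]
grip_width: 0.0301
gripper_force: 0.2
```

```bash
python3 -c "
from h import *
st()"
```

```text
t 18.17 gauge -2.9 23.4 z 0.0742 toolshift mm [-1.4  0.  -0.8] turn [-0.    0.01 -3.51] w 0.0301 F 0.73 -0.84 0.58
pointer deg ccw from +y 136.3 plunger mm ~ -0.02 contrast 58.0
front slope [0.0869 0.0595] med [0.0332 0.0482] [55.4 58.4 58.4 58.4 58.4 55.5 61.3 61.5 61.6 61.6] Fy -0.56 mom -0.028
```

Request:
arm_command(rows=[{"fingers":-0.3,"x":0.0003,"y":0,"z":0,"ax":0,"ay":0,"az":0},{"fingers":-0.3,"x":0.0003,"y":0,"z":0,"ax":0,"ay":0,"az":0},{"fingers":-0.3,"x":0,"y":0,"z":0,"ax":0,"ay":0,"az":0}])

```text
clock: 18.52
tcp_pos: [0.5383, 0.0613, 0.0742]
orientation: [2.53, 1.861, -0.001]
contact_force: [-0.6, -1.4, 0.1]
grip_width: 0.0297
gripper_force: 0.9
```

```bash
python3 -c "
from h import *
st(4)"
```

```text
t 18.52 gauge -2.9 23.7 z 0.0742 toolshift mm [-1.7  0.  -0.8] turn [-0.01  0.04 -3.52] w 0.0297 F -0.23 -1.46 0.13
pointer deg ccw from +y 136.3 plunger mm ~ -0.02 contrast 59.0
front slope [0.0975 0.0595] med [0.0456 0.0483] [55.4 55.4 58.2 58.2 58.4 58.4 61.4 61.4 61.4 61.7] Fy -1.9 mom 0.08
```

Request:
arm_command(rows=[{"fingers":-0.3,"x":0.0003,"y":0,"z":0,"ax":0,"ay":0,"az":0},{"fingers":-0.3,"x":0.0003,"y":0,"z":0,"ax":0,"ay":0,"az":0},{"fingers":-0.3,"x":0,"y":0,"z":0,"ax":0,"ay":0,"az":0}])

```text
clock: 18.97
tcp_pos: [0.5383, 0.0618, 0.0742]
orientation: [2.53, 1.862, -0.002]
contact_force: [-1.5, -3.1, 2.7]
grip_width: 0.0298
gripper_force: 1.7
```

```bash
python3 -c "
from h import *
q=st(4)
b=cv2.resize(q['frame'][175:230,310:420],(770,385),interpolation=cv2.INTER_CUBIC)
cv2.imwrite('pics/c6.png',b[:,:,::-1])
c3=cv2.imread('pics/c3.png');c4=cv2.imread('pics/c4.png')
for k,i in(('c3',c3),('c4',c4),('c6',b[:,:,::-1])):
    gimg=cv2.cvtColor(np.ascontiguousarray(i),cv2.COLOR_BGR2GRAY).astype(float)
    print(k,[(y,int(300+np.argmin(np.gradient(cv2.GaussianBlur(gimg,(9,9),3)[y,300:360])))) for y in range(115,262,10)])
"
```

```text
t 18.97 gauge -3.0 24.2 z 0.0742 toolshift mm [-2.2  0.2 -0.8] turn [-0.03  0.05 -3.52] w 0.0298 F -0.7 -3.39 2.67
pointer deg ccw from +y 136.1 plunger mm ~ -0.02 contrast 58.0
front slope [0.0841 0.0597] med [0.0152 0.0486] [55.1 58.2 58.2 58.2 58.3 58.4 61.3 61.2 61.3 61.8] Fy -4.03 mom 0.089
c3 [(115, 308), (125, 322), (135, 327), (145, 328), (155, 329), (165, 334), (175, 337), (185, 334), (195, 352), (205, 334), (215, 335), (225, 339), (235, 342), (245, 342), (255, 300)]
c4 [(115, 320), (125, 321), (135, 327), (145, 328), (155, 328), (165, 328), (175, 328), (185, 333), (195, 352), (205, 352), (215, 335), (225, 338), (235, 341), (245, 300), (255, 300)]
c6 [(115, 303), (125, 317), (135, 327), (145, 329), (155, 333), (165, 336), (175, 337), (185, 334), (195, 352), (205, 333), (215, 335), (225, 339), (235, 340), (245, 342), (255, 300)]
```

View pics/c6.png

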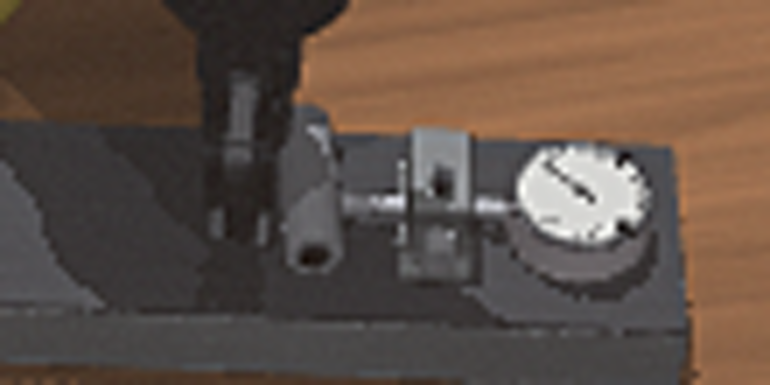

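Request:
arm_command(rows=[{"fingers":-0.3,"x":-0.0002,"y":0,"z":0,"ax":0,"ay":0,"az":0},{"fingers":-0.3,"x":-0.0002,"y":0,"z":0,"ax":0,"ay":0,"az":0},{"fingers":-0.3,"x":-0.0002,"y":0,"z":0,"ax":0,"ay":0,"az":0},{"fingers":-0.3,"x":-0.0002,"y":0,"z":0,"ax":0,"ay":0,"az":0},{"fingers":-0.3,"x":-0.0004,"y":0,"z":0,"ax":0,"ay":0,"az":0},{"fingers":-0.3,"x":-0.0005,"y":0,"z":0,"ax":0,"ay":0,"az":0},{"fingers":-0.3,"x":-0.002,"y":0,"z":0,"ax":0,"ay":0,"az":0},{"fingers":-0.3,"x":-0.003,"y":0,"z":0,"ax":0,"ay":0,"az":0},{"fingers":-0.3,"x":-0.004,"y":0,"z":0,"ax":0,"ay":0,"az":0},{"fingers":-0.3,"x":0,"y":0,"z":0,"ax":0,"ay":0,"az":0}])

```text
clock: 20.0
tcp_pos: [0.5354, 0.051, 0.0742]
orientation: [2.531, 1.86, -0.0]
contact_force: [0.0, -0.8, -0.8]
grip_width: 0.0296
gripper_force: 0.0
```

```bash
cat >> h.py <<'E'
def pe(name='scene'):
    q=grab(name);gr=cv2.cvtColor(q['frame'],cv2.COLOR_RGB2GRAY).astype(np.float32)
    E=[];ys=np.arange(.025,.075,.0005)
    for x in np.r_[np.arange(-.036,-.010,.003),np.arange(.010,.024,.003)]:
        mp=np.array([proj(q,[*(G+gx*x+gy*y),.068]) for y in ys],np.float32)[None]
        v=cv2.GaussianBlur(cv2.remap(gr,mp[...,0],mp[...,1],cv2.INTER_CUBIC),(9,1),2)[0]
        d=np.gradient(v);E.append((x,ys[d.argmax()],ys[d.argmin()]))
    E=np.array(E);print(name,'edge slopes',[np.polyfit(E[:,0],E[:,i],1).round(4) for i in(1,2)],(E[:,1:].T*1e3).round(1).tolist())
    P=pts(q);w=P[...,:2]-G;X=w@gx;Y=w@gy;Z=P[...,2]
    m=(Z>.060)&(Z<.084)&(abs(X)<.05)&(Y>.03)&((Y<.057)|((abs(X)>.012)&(Y<.066)))
    c=[(X[s].mean(),Y[s].mean()) for lo in np.arange(-.045,.03,.01) for s in [m&(X>=lo)&(X<lo+.01)] if s.sum()>8]
    c=np.array(c);print(name,'depth slope',np.polyfit(*c.T,1).round(4),(c*1e3).round(1).tolist(),'x range',np.percentile(X[m],[1,99]).round(4))
E
python3 -c "
from h import *
go(-.003,.022,.075)
pe()"
```

```text
t 20.0 gauge -3.3 13.0 z 0.0742 toolshift mm [ 9.  -0.2 -0.8] turn [ 0.01  0.02 -3.57] w 0.0296 F 0.2 -0.77 -0.78
scene edge slopes [array([-0.0552,  0.0414]), array([0.1933, 0.0581])] [[42.0, 40.0, 39.5, 39.5, 40.0, 42.5, 45.5, 51.0, 53.0, 38.0, 38.0, 39.0, 39.0, 40.5], [34.0, 55.5, 56.5, 56.5, 56.5, 56.5, 56.5, 56.5, 57.5, 59.0, 60.0, 60.5, 61.0, 61.0]]
scene depth slope [0.08   0.0482] [[-38.8, 45.6], [-29.6, 45.6], [-21.3, 47.3], [-9.2, 46.5], [-0.4, 47.3], [10.3, 48.6], [20.2, 49.9], [28.5, 51.3]] x range [-0.0415  0.0309]
```

Single-finger pressing locks by friction, because a rolling pin's rear surface must rise. I'll push forward and up together so the pin rolls with the finger.

Request:
arm_command(rows=[{"fingers":-0.3,"x":0.003,"y":0,"z":0.001,"ax":0,"ay":0,"az":0},{"fingers":-0.3,"x":0.003,"y":0,"z":0.001,"ax":0,"ay":0,"az":0},{"fingers":-0.3,"x":0.003,"y":0,"z":0,"ax":0,"ay":0,"az":0},{"fingers":-0.3,"x":0.001,"y":0,"z":0,"ax":0,"ay":0,"az":0},{"fingers":-0.3,"x":0.0004,"y":0,"z":-0.0003,"ax":0,"ay":0,"az":0},{"fingers":-0.3,"x":0.0004,"y":0,"z":-0.0004,"ax":0,"ay":0,"az":0},{"fingers":-0.3,"x":0.0004,"y":0,"z":-0.0004,"ax":0,"ay":0,"az":0},{"fingers":-0.3,"x":0.0004,"y":0,"z":-0.0005,"ax":0,"ay":0,"az":0},{"fingers":-0.3,"x":0.0003,"y":0,"z":-0.0005,"ax":0,"ay":0,"az":0}])

```text
clock: 20.8
tcp_pos: [0.539, 0.0634, 0.0744]
orientation: [2.531, 1.862, -0.0]
contact_force: [-1.1, -0.7, -0.8]
grip_width: 0.0299
gripper_force: 0.4
```

```bash
python3 -c "
from h import *
st(3)"
```

```text
t 20.8 gauge -2.8 25.9 z 0.0744 toolshift mm [-3.9 -0.  -0.6] turn [ 0.    0.   -3.52] w 0.0299 F -0.92 -0.9 -0.77
pointer deg ccw from +y 136.4 plunger mm ~ -0.02 contrast 59.0
front slope [0.0113 0.0584] med [-0.0388  0.0476] [58.1 58.  58.3 58.2 58.3 58.3 58.4 58.4 58.8 59. ] Fy -0.79 mom 0.05
```

Request:
arm_command(rows=[{"fingers":-0.3,"x":0.0003,"y":0,"z":-0.0006,"ax":0,"ay":0,"az":0},{"fingers":-0.3,"x":0.0003,"y":0,"z":-0.0006,"ax":0,"ay":0,"az":0},{"fingers":-0.3,"x":0,"y":0,"z":0,"ax":0,"ay":0,"az":0}])

```text
clock: 21.2
tcp_pos: [0.5392, 0.0639, 0.0757]
orientation: [2.53, 1.862, 0.0]
contact_force: [-0.5, -1.3, 0.9]
grip_width: 0.0298
gripper_force: 0.5
```

```bash
python3 -c "
from h import *
st(3);pe()"
```

```text
t 21.2 gauge -2.7 26.5 z 0.0757 toolshift mm [-4.5 -0.   0.7] turn [ 0.01  0.   -3.51] w 0.0298 F -0.23 -1.38 0.89
pointer deg ccw from +y 136.2 plunger mm ~ -0.02 contrast 59.0
front slope [-0.0519  0.0599] med [-0.1048  0.0495] [61.  61.  61.3 61.3 61.3 61.3 58.4 58.6 58.7 58.9] Fy -1.38 mom 0.015
scene edge slopes [array([-0.4258,  0.0415]), array([0.219 , 0.0507])] [[56.5, 50.5, 51.0, 52.5, 54.5, 56.5, 65.5, 39.5, 39.5, 38.0, 39.5, 32.0, 32.0, 32.0], [28.5, 54.0, 28.5, 59.0, 59.5, 60.0, 28.5, 28.5, 59.0, 59.0, 60.0, 60.0, 60.0, 35.5]]
scene depth slope [-0.0847  0.0486] [[-38.3, 52.5], [-29.8, 51.3], [-19.7, 51.2], [-9.3, 48.8], [0.3, 46.1], [9.9, 47.9], [19.7, 45.6], [27.6, 48.8]] x range [-0.0407  0.0303]
```

It turned, and both fingers now carry it. I'll yaw back most of the way to square it.

Request:
arm_command(rows=[{"fingers":-0.3,"x":0,"y":0,"z":-0.0002,"ax":0,"ay":0,"az":-0.5},{"fingers":-0.3,"x":0,"y":0,"z":-0.0002,"ax":0,"ay":0,"az":-0.5},{"fingers":-0.3,"x":0,"y":0,"z":-0.0002,"ax":0,"ay":0,"az":-0.5},{"fingers":-0.3,"x":0,"y":0,"z":-0.0002,"ax":0,"ay":0,"az":-0.5},{"fingers":-0.3,"x":0,"y":0,"z":-0.0002,"ax":0,"ay":0,"az":-0.5},{"fingers":-0.3,"x":0,"y":0,"z":-0.0002,"ax":0,"ay":0,"az":-0.5},{"fingers":-0.3,"x":0,"y":0,"z":0,"ax":0,"ay":0,"az":0}])

```text
clock: 21.98
tcp_pos: [0.5393, 0.064, 0.0768]
orientation: [2.48, 1.928, 0.0]
contact_force: [-0.6, -0.3, -0.5]
grip_width: 0.0297
gripper_force: 0.0
```

```bash
python3 -c "
from h import *
st(3)"
```

```text
t 21.98 gauge -2.6 26.6 z 0.0768 toolshift mm [-4.6 -0.3  1.8] turn [ 0.01 -0.01 -0.47] w 0.0297 F -0.46 -0.47 -0.51
pointer deg ccw from +y 136.2 plunger mm ~ -0.02 contrast 58.0
front slope [-0.0518  0.0599] med [-0.1585  0.0487] [61.  61.  61.3 61.2 61.2 61.2 58.6 58.6 58.6 58.9] Fy -0.7 mom -0.041
```

Request:
arm_command(rows=[{"fingers":-0.3,"x":0.0002,"y":0,"z":-0.0003,"ax":0,"ay":0,"az":-0.2},{"fingers":-0.3,"x":0.0002,"y":0,"z":-0.0003,"ax":0,"ay":0,"az":-0.2},{"fingers":-0.3,"x":0,"y":0,"z":0,"ax":0,"ay":0,"az":0}])

```text
clock: 22.38
tcp_pos: [0.5393, 0.0644, 0.0774]
orientation: [2.474, 1.936, 0.0]
contact_force: [0.8, 0.4, -0.2]
grip_width: 0.0297
gripper_force: 0.0
```

```bash
python3 -c "
from h import *
st(3)"
```

```text
t 22.38 gauge -2.7 27.0 z 0.0774 toolshift mm [-5.  -0.3  2.4] turn [ 0.01 -0.   -0.09] w 0.0297 F 0.64 0.56 -0.19
pointer deg ccw from +y 136.3 plunger mm ~ -0.02 contrast 59.0
front slope [-0.0517  0.0599] med [-0.1249  0.0488] [61.2 61.2 61.1 61.  61.1 61.2 58.5 58.6 58.6 59. ] Fy -0.02 mom 0.039
```

Request:
arm_command(rows=[{"fingers":-0.3,"x":0.0002,"y":0,"z":-0.0003,"ax":0,"ay":0,"az":0},{"fingers":-0.3,"x":0.0002,"y":0,"z":-0.0003,"ax":0,"ay":0,"az":0},{"fingers":-0.3,"x":0,"y":0,"z":0,"ax":0,"ay":0,"az":0}])

```text
clock: 22.78
tcp_pos: [0.5393, 0.0647, 0.078]
orientation: [2.474, 1.936, -0.0]
contact_force: [-0.3, -0.7, 0.2]
grip_width: 0.03
gripper_force: 0.1
```

```bash
python3 -c "
from h import *
st(3)"
```

```text
t 22.78 gauge -2.8 27.2 z 0.078 toolshift mm [-5.2 -0.2  3. ] turn [-0.01  0.01 -0.11] w 0.03 F -0.11 -0.76 0.18
pointer deg ccw from +y 136.2 plunger mm ~ -0.02 contrast 59.0
front slope [-0.0685  0.0595] med [-0.1504  0.0499] [61.1 61.  61.  61.3 61.3 61.2 58.6 58.7 55.6 58.7] Fy -0.52 mom -0.014
```

Request:
arm_command(rows=[{"fingers":-0.3,"x":0.0003,"y":0,"z":0,"ax":0,"ay":0,"az":0},{"fingers":-0.3,"x":0.0003,"y":0,"z":0,"ax":0,"ay":0,"az":0},{"fingers":-0.3,"x":0,"y":0,"z":0,"ax":0,"ay":0,"az":0}])

```text
clock: 23.18
tcp_pos: [0.5394, 0.0649, 0.0779]
orientation: [2.474, 1.935, -0.001]
contact_force: [-0.9, -2.0, -0.2]
grip_width: 0.0298
gripper_force: 0.9
```

```bash
python3 -c "
from h import *
st(3)"
```

```text
t 23.18 gauge -2.7 27.4 z 0.0779 toolshift mm [-5.4 -0.3  2.9] turn [-0.01  0.04 -0.14] w 0.0298 F -0.41 -2.16 -0.16
pointer deg ccw from +y 136.3 plunger mm ~ -0.02 contrast 59.0
front slope [-0.0512  0.0598] med [-0.1493  0.0488] [61.1 61.  61.  61.1 61.4 61.1 58.4 58.4 58.7 58.8] Fy -2.13 mom -0.027
```

Request:
arm_command(rows=[{"fingers":-0.3,"x":0.0002,"y":0,"z":-0.0002,"ax":0,"ay":0,"az":0},{"fingers":-0.3,"x":0.0002,"y":0,"z":-0.0002,"ax":0,"ay":0,"az":0},{"fingers":-0.3,"x":0,"y":0,"z":0,"ax":0,"ay":0,"az":0}])

```text
clock: 23.58
tcp_pos: [0.5396, 0.0653, 0.0782]
orientation: [2.474, 1.936, -0.001]
contact_force: [0.8, -3.3, -0.7]
grip_width: 0.0301
gripper_force: 1.4
```

```bash
python3 -c "
from h import *
st(3)"
```

```text
t 23.58 gauge -2.7 27.9 z 0.0782 toolshift mm [-5.9 -0.3  3.3] turn [-0.01  0.03 -0.13] w 0.0301 F 1.61 -3.05 -0.72
pointer deg ccw from +y 112.1 plunger mm ~ 0.34 contrast 86.0
front slope [0.0146 0.0611] med [-0.1241  0.05  ] [61.  61.  61.2 61.2 61.1 58.2 61.6 61.5 61.6 61.6] Fy -2.62 mom -0.016
```

The pointer moved to about 0.34 mm and the pin is now square against the tip. I'll ease off slowly.

Request:
arm_command(rows=[{"fingers":-0.3,"x":-0.0001,"y":0,"z":0.0001,"ax":0,"ay":0,"az":0},{"fingers":-0.3,"x":-0.0001,"y":0,"z":0.0001,"ax":0,"ay":0,"az":0},{"fingers":-0.3,"x":-0.0001,"y":0,"z":0.0001,"ax":0,"ay":0,"az":0},{"fingers":-0.3,"x":-0.0001,"y":0,"z":0.0001,"ax":0,"ay":0,"az":0},{"fingers":-0.3,"x":-0.0001,"y":0,"z":0.0001,"ax":0,"ay":0,"az":0},{"fingers":-0.3,"x":-0.0001,"y":0,"z":0.0001,"ax":0,"ay":0,"az":0},{"fingers":-0.3,"x":-0.0001,"y":0,"z":0.0001,"ax":0,"ay":0,"az":0},{"fingers":-0.3,"x":-0.0001,"y":0,"z":0.0001,"ax":0,"ay":0,"az":0}])

```text
clock: 24.4
tcp_pos: [0.5395, 0.0651, 0.0777]
orientation: [2.474, 1.936, 0.001]
contact_force: [-0.1, -3.2, 2.2]
grip_width: 0.0296
gripper_force: 1.2
```

```bash
python3 -c "
from h import *
st(2)"
```

```text
t 24.4 gauge -2.6 27.7 z 0.0777 toolshift mm [-5.7 -0.4  2.7] turn [ 0.02 -0.02 -0.1 ] w 0.0296 F 0.67 -3.08 2.22
pointer deg ccw from +y 121.9 plunger mm ~ 0.19 contrast 69.0
front slope [-0.0405  0.0603] med [-0.1386  0.0496] [61.1 61.  61.2 61.3 61.3 61.3 61.5 58.6 58.5 58.9] Fy -2.57 mom -0.028
```

Request:
arm_command(rows=[{"fingers":-0.3,"x":-0.0002,"y":0,"z":0,"ax":0,"ay":0,"az":0},{"fingers":-0.3,"x":-0.0002,"y":0,"z":0,"ax":0,"ay":0,"az":0},{"fingers":-0.3,"x":-0.0002,"y":0,"z":0,"ax":0,"ay":0,"az":0},{"fingers":-0.3,"x":-0.0003,"y":0,"z":0,"ax":0,"ay":0,"az":0},{"fingers":-0.3,"x":-0.0005,"y":0,"z":0,"ax":0,"ay":0,"az":0},{"fingers":-0.3,"x":-0.001,"y":0,"z":0,"ax":0,"ay":0,"az":0},{"fingers":-0.3,"x":-0.003,"y":0,"z":0,"ax":0,"ay":0,"az":0},{"fingers":-0.3,"x":-0.006,"y":0,"z":0,"ax":0,"ay":0,"az":0},{"fingers":-0.3,"x":-0.008,"y":0,"z":0,"ax":0,"ay":0,"az":0},{"fingers":-0.3,"x":-0.008,"y":0,"z":0,"ax":0,"ay":0,"az":0}])

```text
clock: 25.33
tcp_pos: [0.5325, 0.0374, 0.0775]
orientation: [2.474, 1.936, -0.001]
contact_force: [-0.1, 0.3, 0.5]
grip_width: 0.0299
gripper_force: 0.0
```

```bash
python3 -c "
from h import *
st(2);pe()"
```

```text
t 25.33 gauge -2.8 -0.9 z 0.0775 toolshift mm [22.9 -0.2  2.5] turn [-0.01  0.02 -0.12] w 0.0299 F -0.17 0.23 0.53
pointer deg ccw from +y 136.2 plunger mm ~ -0.02 contrast 59.0
front slope [-0.0496  0.059 ] med [-0.0111  0.049 ] [61.1 58.  61.  61.3 61.4 58.1 58.6 58.6 55.7 58.9] Fy -0.82 mom -0.005
scene edge slopes [array([0.0487, 0.0415]), array([0.01  , 0.0596])] [[40.0, 40.0, 40.0, 39.5, 39.5, 39.5, 40.0, 40.0, 40.0, 63.0, 38.5, 38.5, 38.0, 38.0], [59.0, 59.0, 59.5, 59.5, 59.5, 59.5, 59.5, 59.5, 59.5, 59.0, 59.5, 60.0, 60.0, 60.0]]
scene depth slope [-0.007   0.0487] [[-39.4, 48.6], [-30.1, 50.1], [-20.0, 49.3], [-10.8, 48.7], [-0.9, 47.0], [9.7, 47.0], [19.0, 49.8], [28.3, 49.3]] x range [-0.0416  0.0312]
```

Request:
arm_command(rows=[{"fingers":-0.3,"x":0,"y":0,"z":-0.02,"ax":0,"ay":0,"az":0},{"fingers":-0.3,"x":0,"y":0,"z":-0.03,"ax":0,"ay":0,"az":0},{"fingers":-0.3,"x":0,"y":0,"z":-0.03,"ax":0,"ay":0,"az":0},{"fingers":-0.3,"x":-0.01,"y":0.003,"z":-0.018,"ax":0,"ay":0,"az":0},{"fingers":-0.3,"x":-0.03,"y":0,"z":0,"ax":0,"ay":0,"az":0},{"fingers":-0.3,"x":-0.035,"y":0,"z":0,"ax":0,"ay":0,"az":0},{"fingers":-0.3,"x":-0.035,"y":0,"z":0,"ax":0,"ay":0,"az":0},{"fingers":-0.3,"x":-0.035,"y":0,"z":0,"ax":0,"ay":0,"az":0},{"fingers":-0.3,"x":-0.035,"y":0,"z":0,"ax":0,"ay":0,"az":0},{"fingers":-0.3,"x":-0.03,"y":0,"z":0,"ax":0,"ay":0,"az":0}])

```text
clock: 26.32
tcp_pos: [0.4845, -0.1684, 0.1757]
orientation: [2.475, 1.935, -0.0]
contact_force: [0.5, -0.6, 0.4]
grip_width: 0.0301
gripper_force: 0.0
```

```bash
python3 -c "
from h import *
go(0,-.2,.075);pe();pe('top')
for n in('scene','top'):
    q=grab(n);gr=cv2.cvtColor(q['frame'],cv2.COLOR_RGB2GRAY).astype(np.float32);ys=np.arange(.046,.080,.001)
    for x in(-.002,0,.002):
        mp=np.array([proj(q,[*(G+gx*x+gy*y),.065]) for y in ys],np.float32)[None]
        print(n,x,cv2.remap(gr,mp[...,0],mp[...,1],cv2.INTER_LINEAR)[0].astype(int).tolist())
b=np.vstack([cv2.resize(grab(n)['frame'][a:a+40,c:c+90],(675,300),interpolation=cv2.INTER_CUBIC) for n,a,c in(('scene',185,325),('top',160,235))])
cv2.imwrite('pics/c7.png',b[:,:,::-1])
"
```

```text
t 26.32 gauge -0.4 -212.2 z 0.1757 toolshift mm [ 12.3   0.4 100.7] turn [ 0.02  0.03 -0.16] w 0.0301 F 0.63 -0.45 0.38
scene edge slopes [array([-0.0334,  0.0391]), array([0.0026, 0.0594])] [[40.0, 40.0, 40.0, 40.0, 40.0, 40.0, 40.0, 40.0, 40.0, 38.5, 38.5, 38.5, 38.5, 38.5], [59.0, 59.0, 59.5, 59.5, 59.5, 59.5, 59.5, 59.5, 59.5, 59.0, 59.5, 59.5, 59.5, 59.5]]
scene depth slope [-0.0159  0.0487] [[-38.7, 49.7], [-30.5, 49.2], [-20.5, 49.8], [-10.7, 47.5], [-0.2, 48.5], [9.5, 47.4], [20.0, 48.9], [28.2, 48.9]] x range [-0.042   0.0305]
top edge slopes [array([-0.0216,  0.0385]), array([-0.0085,  0.0596])] [[38.5, 39.0, 39.0, 39.5, 39.5, 39.0, 39.5, 38.5, 38.5, 38.5, 38.5, 38.0, 37.5, 38.0], [60.0, 60.0, 60.0, 60.0, 59.5, 59.5, 60.0, 60.0, 59.0, 59.5, 59.5, 59.5, 59.5, 59.5]]
top depth slope [-0.0242  0.0477] [[-40.2, 48.8], [-30.0, 48.3], [-20.2, 48.8], [-9.9, 47.8], [0.4, 46.6], [10.2, 47.3], [20.1, 48.0]] x range [-0.0444  0.0266]
scene -0.002 [163, 166, 166, 165, 164, 163, 162, 160, 154, 147, 140, 131, 123, 113, 101, 88, 104, 133, 159, 150, 136, 123, 114, 103, 100, 100, 104, 104, 
[... 227 characters left out ...]
, 166, 165, 165, 163, 161, 160, 152, 146, 138, 130, 121, 112, 100, 89, 108, 141, 175, 172, 163, 157, 156, 154, 154, 154, 154, 152, 149, 146, 143, 140, 138, 154]
top -0.002 [165, 168, 170, 171, 172, 170, 168, 166, 162, 159, 153, 146, 140, 133, 128, 125, 133, 141, 147, 150, 153, 152, 150, 148, 147, 145, 145, 145, 144, 144, 143, 142, 145, 150]
top 0 [165, 169, 171, 171, 172, 170, 168, 166, 163, 158, 154, 146, 138, 132, 129, 127, 134, 145, 156, 158, 160, 161, 158, 155, 152, 150, 149, 150, 151, 153, 154, 152, 153, 156]
top 0.002 [166, 169, 171, 171, 171, 170, 169, 167, 164, 158, 153, 145, 137, 128, 126, 124, 125, 135, 144, 150, 152, 155, 151, 147, 142, 140, 138, 137, 138, 139, 140, 141, 143, 148]
```

View pics/c7.png

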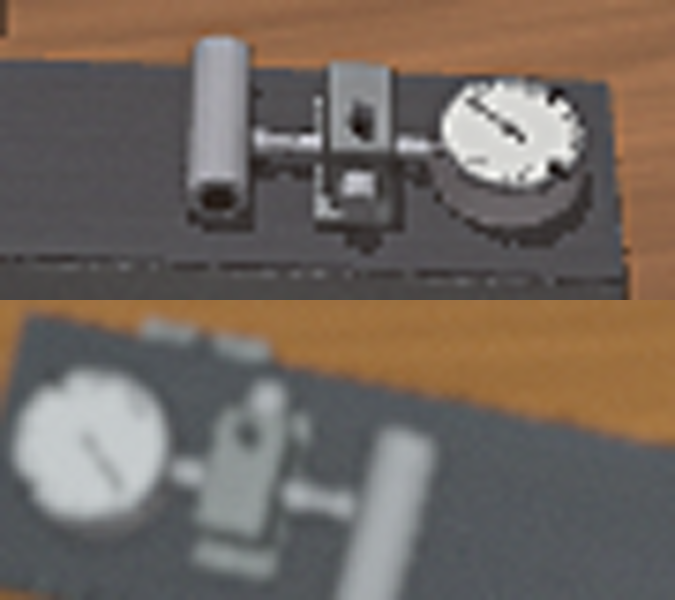

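Scene crop: the pin (220,125) is square and touches the tip (258,140), with the pointer at rest. The top view shows the same at (355,505). Next is the tailstock.

Request:
arm_command(rows=[{"fingers":-0.3,"x":0,"y":0.0005,"z":0.03,"ax":0,"ay":0,"az":0},{"fingers":-0.3,"x":0,"y":0,"z":0.03,"ax":0,"ay":0,"az":0},{"fingers":-0.3,"x":0,"y":0,"z":0.025,"ax":0,"ay":0,"az":0},{"fingers":-0.3,"x":0,"y":0,"z":0.01,"ax":0,"ay":0,"az":0},{"fingers":-0.3,"x":0,"y":0,"z":0,"ax":0,"ay":0,"az":0},{"fingers":-0.3,"x":0.006,"y":0,"z":0,"ax":0,"ay":0,"az":0},{"fingers":-0.3,"x":0.006,"y":0,"z":0,"ax":0,"ay":0,"az":0},{"fingers":-0.3,"x":0.006,"y":0,"z":0,"ax":0,"ay":0,"az":0},{"fingers":-0.3,"x":0.004,"y":0,"z":0,"ax":0,"ay":0,"az":0},{"fingers":-0.3,"x":0.002,"y":0,"z":0,"ax":0,"ay":0,"az":0}])

```text
clock: 27.45
tcp_pos: [0.4925, -0.142, 0.0816]
orientation: [2.472, 1.937, 0.002]
contact_force: [-0.2, 0.3, -0.0]
grip_width: 0.0301
gripper_force: 0.0
```

```bash
cat >> h.py <<'E'
def tl():
    go(0,-.050,.077);q=grab('scene');dial(q);F=[r.get_obs()['contact_force']]
    P=pts(q);w=P[...,:2]-G;X=w@gx;Y=w@gy;Z=P[...,2]
    m=(Z>.085)&(Z<.105)&(abs(X)<.034)&(Y>(r.get_obs()['tcp_pos'][:2]-G)@gy+.008)&(Y<.03);print('block Y',np.percentile(Y[m],[2,98]).round(4),'Fy',(F[0][:2]@gy).round(2),'mom',r.get_obs()['moment'][2].round(2))
E
python3 -c "
from h import *
tl()"
```

```text
t 27.45 gauge 1.1 -184.6 z 0.0816 toolshift mm [134.6  -1.1   4.6] turn [ 0.11 -0.01 -0.03] w 0.0301 F -0.22 0.23 -0.02
pointer deg ccw from +y 136.3 plunger mm ~ -0.02 contrast 57.0
block Y [-0.1736 -0.1271] Fy 0.06 mom 0.02
```

Request:
arm_command(rows=[{"fingers":-0.3,"x":0.002,"y":-0.001,"z":0.002,"ax":0,"ay":0,"az":0},{"fingers":-0.3,"x":0.002,"y":0,"z":0.001,"ax":0,"ay":0,"az":0},{"fingers":-0.3,"x":0.002,"y":0,"z":0,"ax":0,"ay":0,"az":0},{"fingers":-0.3,"x":0.004,"y":0,"z":0,"ax":0,"ay":0,"az":0},{"fingers":-0.3,"x":0.004,"y":0,"z":0,"ax":0,"ay":0,"az":0},{"fingers":-0.3,"x":0.004,"y":0,"z":0,"ax":0,"ay":0,"az":0},{"fingers":-0.3,"x":0.004,"y":0,"z":0,"ax":0,"ay":0,"az":0},{"fingers":-0.3,"x":0.004,"y":0,"z":0,"ax":0,"ay":0,"az":0},{"fingers":-0.3,"x":0.004,"y":0,"z":0,"ax":0,"ay":0,"az":0},{"fingers":-0.3,"x":0.004,"y":0,"z":0,"ax":0,"ay":0,"az":0}])

```text
clock: 28.33
tcp_pos: [0.4977, -0.1123, 0.0774]
orientation: [2.476, 1.933, -0.005]
contact_force: [-2.6, -6.7, 2.6]
grip_width: 0.0303
gripper_force: 3.6
```

```bash
python3 -c "
from h import *
tl()"
```

```text
t 28.33 gauge -0.9 -154.6 z 0.0774 toolshift mm [1.046e+02 5.000e-01 1.000e-01] turn [-0.07  0.19 -0.24] w 0.0303 F -0.93 -7.14 2.55
pointer deg ccw from +y 136.3 plunger mm ~ -0.02 contrast 57.0
block Y [-0.1432 -0.0994] Fy -6.79 mom 0.04
```

Request:
arm_command(rows=[{"fingers":-0.3,"x":0.004,"y":0,"z":0,"ax":0,"ay":0,"az":0},{"fingers":-0.3,"x":0.005,"y":0,"z":0,"ax":0,"ay":0,"az":0},{"fingers":-0.3,"x":0.005,"y":0,"z":0,"ax":0,"ay":0,"az":0},{"fingers":-0.3,"x":0.005,"y":0,"z":0,"ax":0,"ay":0,"az":0},{"fingers":-0.3,"x":0.005,"y":0,"z":0,"ax":0,"ay":0,"az":0},{"fingers":-0.3,"x":0.005,"y":0,"z":0,"ax":0,"ay":0,"az":0},{"fingers":-0.3,"x":0.005,"y":0,"z":0,"ax":0,"ay":0,"az":0},{"fingers":-0.3,"x":0.005,"y":0,"z":0,"ax":0,"ay":0,"az":0},{"fingers":-0.3,"x":0.005,"y":0,"z":0,"ax":0,"ay":0,"az":0},{"fingers":-0.3,"x":0.004,"y":0,"z":0,"ax":0,"ay":0,"az":0}])

```text
clock: 29.22
tcp_pos: [0.5091, -0.0655, 0.0774]
orientation: [2.475, 1.933, -0.006]
contact_force: [-3.3, -7.0, 5.2]
grip_width: 0.03
gripper_force: 3.6
```

```bash
python3 -c "
from h import *
tl();pe()"
```

```text
t 29.22 gauge -1.1 -106.4 z 0.0774 toolshift mm [56.4  0.8  0.2] turn [-0.11  0.2  -0.22] w 0.03 F -1.5 -7.6 5.18
pointer deg ccw from +y 136.4 plunger mm ~ -0.02 contrast 57.0
block Y [-0.0943 -0.0511] Fy -6.28 mom 0.12
scene edge slopes [array([-0.0317,  0.0392]), array([0.0026, 0.0594])] [[40.0, 40.0, 40.0, 40.0, 40.0, 40.0, 40.0, 40.0, 40.0, 39.0, 38.5, 38.5, 38.5, 38.5], [59.0, 59.0, 59.5, 59.5, 59.5, 59.5, 59.5, 59.5, 59.5, 59.0, 59.5, 59.5, 59.5, 59.5]]
scene depth slope [-0.0147  0.0489] [[-38.8, 49.3], [-29.8, 49.9], [-20.1, 50.0], [-10.6, 48.8], [0.1, 48.0], [11.1, 47.6], [20.0, 48.3], [28.0, 50.0]] x range [-0.0421  0.0299]
```

Request:
arm_command(rows=[{"fingers":-0.3,"x":0.005,"y":0,"z":0,"ax":0,"ay":0,"az":0},{"fingers":-0.3,"x":0.005,"y":0,"z":0,"ax":0,"ay":0,"az":0},{"fingers":-0.3,"x":0.005,"y":0,"z":0,"ax":0,"ay":0,"az":0},{"fingers":-0.3,"x":0.005,"y":0,"z":0,"ax":0,"ay":0,"az":0},{"fingers":-0.3,"x":0.005,"y":0,"z":0,"ax":0,"ay":0,"az":0},{"fingers":-0.3,"x":0.005,"y":0,"z":0,"ax":0,"ay":0,"az":0},{"fingers":-0.3,"x":0.005,"y":0,"z":0,"ax":0,"ay":0,"az":0},{"fingers":-0.3,"x":0.004,"y":0,"z":0,"ax":0,"ay":0,"az":0},{"fingers":-0.3,"x":0.003,"y":0,"z":0,"ax":0,"ay":0,"az":0},{"fingers":-0.3,"x":0.002,"y":0,"z":0,"ax":0,"ay":0,"az":0}])

```text
clock: 30.15
tcp_pos: [0.5196, -0.0224, 0.0773]
orientation: [2.475, 1.934, -0.006]
contact_force: [-3.9, -5.8, 6.0]
grip_width: 0.0295
gripper_force: 3.5
```

```bash
python3 -c "
from h import *
tl()"
```

```text
t 30.15 gauge -1.2 -62.1 z 0.0773 toolshift mm [12.1  1.1  0.2] turn [-0.13  0.19 -0.19] w 0.0295 F -2.41 -6.52 6.02
pointer deg ccw from +y 136.3 plunger mm ~ -0.02 contrast 57.0
block Y [-0.0499 -0.0075] Fy -6.38 mom 0.12
```

Request:
arm_command(rows=[{"fingers":-0.3,"x":0.001,"y":0,"z":0,"ax":0,"ay":0,"az":0},{"fingers":-0.3,"x":0.001,"y":0,"z":0,"ax":0,"ay":0,"az":0},{"fingers":-0.3,"x":0.001,"y":0,"z":0,"ax":0,"ay":0,"az":0},{"fingers":-0.3,"x":0.001,"y":0,"z":0,"ax":0,"ay":0,"az":0},{"fingers":-0.3,"x":0.001,"y":0,"z":0,"ax":0,"ay":0,"az":0},{"fingers":-0.3,"x":0.001,"y":0,"z":0,"ax":0,"ay":0,"az":0}])

```text
clock: 30.7
tcp_pos: [0.5209, -0.017, 0.0773]
orientation: [2.475, 1.934, -0.007]
contact_force: [-3.5, -6.3, 4.3]
grip_width: 0.03
gripper_force: 3.5
```

```bash
python3 -c "
from h import *
tl();pe()"
```

```text
t 30.7 gauge -1.2 -56.5 z 0.0773 toolshift mm [6.5 1.1 0.3] turn [-0.13  0.21 -0.21] w 0.03 F -1.92 -7.0 4.26
pointer deg ccw from +y 136.2 plunger mm ~ -0.02 contrast 57.0
block Y [-0.0435 -0.002 ] Fy -6.14 mom 0.14
scene edge slopes [array([-0.0317,  0.0392]), array([0.0065, 0.0595])] [[40.0, 40.0, 40.0, 40.0, 40.0, 40.0, 40.0, 40.0, 40.0, 39.0, 38.5, 38.5, 38.5, 38.5], [59.0, 59.0, 59.5, 59.5, 59.5, 59.5, 59.5, 59.5, 59.5, 59.5, 59.5, 60.0, 59.5, 59.5]]
scene depth slope [-0.0152  0.0485] [[-38.8, 50.1], [-29.3, 48.5], [-19.7, 49.8], [-9.7, 47.2], [-0.4, 46.5], [9.5, 49.2], [19.9, 48.2], [28.0, 48.9]] x range [-0.0419  0.0311]
```

Request:
arm_command(rows=[{"fingers":-0.3,"x":0.0006,"y":0,"z":0,"ax":0,"ay":0,"az":0},{"fingers":-0.3,"x":0.0006,"y":0,"z":0,"ax":0,"ay":0,"az":0},{"fingers":-0.3,"x":0.0006,"y":0,"z":0,"ax":0,"ay":0,"az":0},{"fingers":-0.3,"x":0.0006,"y":0,"z":0,"ax":0,"ay":0,"az":0},{"fingers":-0.3,"x":0.0006,"y":0,"z":0,"ax":0,"ay":0,"az":0},{"fingers":-0.3,"x":0.0006,"y":0,"z":0,"ax":0,"ay":0,"az":0},{"fingers":-0.3,"x":0.0006,"y":0,"z":0,"ax":0,"ay":0,"az":0},{"fingers":-0.3,"x":0.0006,"y":0,"z":0,"ax":0,"ay":0,"az":0},{"fingers":-0.3,"x":0.0006,"y":0,"z":0,"ax":0,"ay":0,"az":0},{"fingers":-0.3,"x":0.0006,"y":0,"z":0,"ax":0,"ay":0,"az":0}])

```text
clock: 31.63
tcp_pos: [0.5223, -0.0112, 0.0773]
orientation: [2.476, 1.933, -0.007]
contact_force: [-3.8, -6.1, 5.7]
grip_width: 0.0297
gripper_force: 3.5
```

```bash
python3 -c "
from h import *
tl()"
```

```text
t 31.63 gauge -1.1 -50.6 z 0.0773 toolshift mm [0.6 1.1 0.3] turn [-0.13  0.21 -0.22] w 0.0297 F -2.21 -6.83 5.68
pointer deg ccw from +y 136.2 plunger mm ~ -0.02 contrast 58.0
block Y [-0.0375  0.0041] Fy -7.36 mom 0.15
```

Request:
arm_command(rows=[{"fingers":-0.3,"x":0.0004,"y":0,"z":0,"ax":0,"ay":0,"az":0},{"fingers":-0.3,"x":0.0004,"y":0,"z":0,"ax":0,"ay":0,"az":0},{"fingers":-0.3,"x":0.0004,"y":0,"z":0,"ax":0,"ay":0,"az":0},{"fingers":-0.3,"x":0.0004,"y":0,"z":0,"ax":0,"ay":0,"az":0},{"fingers":-0.3,"x":0,"y":0,"z":0,"ax":0,"ay":0,"az":0}])

```text
clock: 32.1
tcp_pos: [0.5227, -0.0096, 0.0772]
orientation: [2.476, 1.934, -0.007]
contact_force: [-3.5, -5.4, 5.6]
grip_width: 0.0297
gripper_force: 3.3
```

```bash
python3 -c "
from h import *
tl();pe()"
```

```text
t 32.1 gauge -1.2 -48.9 z 0.0772 toolshift mm [-1.1  1.2  0.2] turn [-0.14  0.21 -0.21] w 0.0297 F -2.07 -6.1 5.56
pointer deg ccw from +y 136.3 plunger mm ~ -0.02 contrast 57.0
block Y [-0.0361  0.0055] Fy -5.87 mom 0.18
scene edge slopes [array([-0.0364,  0.0391]), array([0.0026, 0.0594])] [[40.0, 40.0, 40.0, 40.0, 40.0, 40.0, 40.0, 40.0, 40.0, 39.0, 38.5, 38.0, 38.0, 38.5], [59.0, 59.0, 59.5, 59.5, 59.5, 59.5, 59.5, 59.5, 59.5, 59.0, 59.5, 59.5, 59.5, 59.5]]
scene depth slope [-0.0319  0.0476] [[-39.0, 48.9], [-29.7, 50.0], [-19.7, 50.5], [-9.5, 46.6], [0.6, 42.0], [9.8, 46.7], [20.6, 48.6], [27.8, 48.6]] x range [-0.0413  0.0303]
```

Now 0.3 mm per row, watching the dial.

Request:
arm_command(rows=[{"fingers":-0.3,"x":0.0003,"y":0,"z":0,"ax":0,"ay":0,"az":0},{"fingers":-0.3,"x":0.0003,"y":0,"z":0,"ax":0,"ay":0,"az":0},{"fingers":-0.3,"x":0.0003,"y":0,"z":0,"ax":0,"ay":0,"az":0},{"fingers":-0.3,"x":0.0003,"y":0,"z":0,"ax":0,"ay":0,"az":0},{"fingers":-0.3,"x":0,"y":0,"z":0,"ax":0,"ay":0,"az":0}])

```text
clock: 32.62
tcp_pos: [0.523, -0.0085, 0.0773]
orientation: [2.476, 1.934, -0.007]
contact_force: [-4.0, -6.6, 5.7]
grip_width: 0.03
gripper_force: 3.5
```

```bash
python3 -c "
from h import *
tl()"
```

```text
t 32.62 gauge -1.2 -47.8 z 0.0773 toolshift mm [-2.2  1.2  0.3] turn [-0.14  0.21 -0.22] w 0.03 F -2.36 -7.38 5.7
pointer deg ccw from +y 136.2 plunger mm ~ -0.02 contrast 58.0
block Y [-0.0346  0.007 ] Fy -6.78 mom 0.13
```

Request:
arm_command(rows=[{"fingers":-0.3,"x":0.0003,"y":0,"z":0,"ax":0,"ay":0,"az":0},{"fingers":-0.3,"x":0.0003,"y":0,"z":0,"ax":0,"ay":0,"az":0},{"fingers":-0.3,"x":0.0003,"y":0,"z":0,"ax":0,"ay":0,"az":0},{"fingers":-0.3,"x":0,"y":0,"z":0,"ax":0,"ay":0,"az":0}])

```text
clock: 33.0
tcp_pos: [0.523, -0.0084, 0.0772]
orientation: [2.476, 1.933, -0.009]
contact_force: [-3.6, -6.8, 6.4]
grip_width: 0.0293
gripper_force: 4.5
```

```bash
python3 -c "
from h import *
tl();pe()"
```

```text
t 33.0 gauge -1.2 -47.7 z 0.0772 toolshift mm [-2.3  1.2  0.2] turn [-0.16  0.28 -0.24] w 0.0293 F -1.91 -7.42 6.44
pointer deg ccw from +y 136.4 plunger mm ~ -0.02 contrast 57.0
block Y [-0.0346  0.0071] Fy -9.4 mom 0.15
scene edge slopes [array([-0.0313,  0.0392]), array([0.0065, 0.0595])] [[40.0, 40.0, 40.0, 40.0, 40.0, 40.0, 40.0, 40.0, 40.0, 40.5, 38.5, 38.0, 38.0, 38.5], [59.0, 59.0, 59.5, 59.5, 59.5, 59.5, 59.5, 59.5, 59.5, 59.5, 59.5, 60.0, 59.5, 59.5]]
scene depth slope [-0.0179  0.0482] [[-38.9, 49.3], [-30.2, 49.4], [-20.2, 49.2], [-10.6, 50.3], [1.2, 43.4], [10.0, 45.5], [20.4, 48.7], [28.0, 50.7]] x range [-0.0423  0.0309]
```

The nip has begun: the tool is stalled and the force has risen to about 9 N. Finer steps from here.

Request:
arm_command(rows=[{"fingers":-0.3,"x":0.0002,"y":0,"z":0,"ax":0,"ay":0,"az":0},{"fingers":-0.3,"x":0.0002,"y":0,"z":0,"ax":0,"ay":0,"az":0},{"fingers":-0.3,"x":0,"y":0,"z":0,"ax":0,"ay":0,"az":0}])

```text
clock: 33.35
tcp_pos: [0.523, -0.0083, 0.0773]
orientation: [2.476, 1.932, -0.009]
contact_force: [-4.9, -10.1, 6.0]
grip_width: 0.0302
gripper_force: 4.9
```

```bash
python3 -c "
from h import *
tl()"
```

```text
t 33.35 gauge -1.2 -47.6 z 0.0773 toolshift mm [-2.4  1.2  0.3] turn [-0.16  0.3  -0.26] w 0.0302 F -2.35 -10.99 5.98
pointer deg ccw from +y 136.4 plunger mm ~ -0.02 contrast 57.0
block Y [-0.0345  0.0071] Fy -9.52 mom 0.25
```

Request:
arm_command(rows=[{"fingers":-0.3,"x":0.0002,"y":0,"z":0,"ax":0,"ay":0,"az":0},{"fingers":-0.3,"x":0.0002,"y":0,"z":0,"ax":0,"ay":0,"az":0},{"fingers":-0.3,"x":0,"y":0,"z":0,"ax":0,"ay":0,"az":0}])

```text
clock: 33.65
tcp_pos: [0.523, -0.0083, 0.0773]
orientation: [2.476, 1.932, -0.01]
contact_force: [-5.6, -9.6, 8.0]
grip_width: 0.03
gripper_force: 5.3
```

```bash
python3 -c "
from h import *
tl();pe()"
```

```text
t 33.65 gauge -1.2 -47.6 z 0.0773 toolshift mm [-2.4  1.2  0.3] turn [-0.17  0.33 -0.27] w 0.03 F -3.19 -10.64 8.03
pointer deg ccw from +y 134.2 plunger mm ~ 0.01 contrast 61.0
block Y [-0.0346  0.0072] Fy -10.36 mom 0.2
scene edge slopes [array([-0.0313,  0.0392]), array([-0.0139,  0.0598])] [[40.0, 40.0, 40.0, 40.0, 40.0, 40.0, 40.0, 40.0, 40.0, 40.5, 38.5, 38.0, 38.0, 38.5], [59.0, 62.5, 62.0, 59.5, 59.5, 59.5, 59.5, 59.5, 59.5, 59.5, 59.5, 60.0, 60.0, 59.5]]
scene depth slope [-0.0265  0.0477] [[-38.5, 48.9], [-30.7, 49.7], [-20.9, 49.7], [-11.7, 48.2], [-0.7, 43.0], [9.5, 46.1], [20.6, 48.8], [28.6, 48.6]] x range [-0.0421  0.0316]
```

Plunger has just begun to move. Continuing.

Request:
arm_command(rows=[{"fingers":-0.3,"x":0.0002,"y":0,"z":0,"ax":0,"ay":0,"az":0},{"fingers":-0.3,"x":0.0002,"y":0,"z":0,"ax":0,"ay":0,"az":0},{"fingers":-0.3,"x":0,"y":0,"z":0,"ax":0,"ay":0,"az":0}])

```text
clock: 34.0
tcp_pos: [0.523, -0.0081, 0.0772]
orientation: [2.476, 1.932, -0.01]
contact_force: [-5.6, -10.7, 7.8]
grip_width: 0.0296
gripper_force: 5.6
```

```bash
python3 -c "
from h import *
tl()"
```

```text
t 34.0 gauge -1.2 -47.4 z 0.0772 toolshift mm [-2.6  1.2  0.3] turn [-0.17  0.34 -0.28] w 0.0296 F -2.9 -11.71 7.77
pointer deg ccw from +y 129.7 plunger mm ~ 0.08 contrast 79.0
block Y [-0.0348  0.0073] Fy -11.57 mom 0.24
```

Request:
arm_command(rows=[{"fingers":-0.3,"x":0.0002,"y":0,"z":0,"ax":0,"ay":0,"az":0},{"fingers":-0.3,"x":0.0002,"y":0,"z":0,"ax":0,"ay":0,"az":0},{"fingers":-0.3,"x":0.0002,"y":0,"z":0,"ax":0,"ay":0,"az":0},{"fingers":-0.3,"x":0,"y":0,"z":0,"ax":0,"ay":0,"az":0}])

```text
clock: 34.38
tcp_pos: [0.5231, -0.0077, 0.0772]
orientation: [2.476, 1.931, -0.011]
contact_force: [-4.8, -10.7, 8.8]
grip_width: 0.0297
gripper_force: 5.8
```

```bash
python3 -c "
from h import *
tl();pe()"
```

```text
t 34.38 gauge -1.2 -47.0 z 0.0772 toolshift mm [-3.   1.2  0.3] turn [-0.17  0.36 -0.29] w 0.0297 F -2.1 -11.49 8.83
pointer deg ccw from +y 100.3 plunger mm ~ 0.51 contrast 90.0
block Y [-0.0346  0.0079] Fy -12.17 mom 0.27
scene edge slopes [array([-0.0102,  0.0399]), array([0.0349, 0.0603])] [[40.5, 40.5, 40.0, 40.0, 40.0, 40.0, 40.0, 40.0, 40.5, 40.5, 40.0, 39.5, 39.5, 39.5], [59.0, 59.0, 59.5, 59.5, 59.5, 59.5, 60.0, 60.0, 59.5, 59.5, 60.0, 61.0, 62.5, 61.0]]
scene depth slope [-0.0367  0.0486] [[-39.0, 50.9], [-29.9, 51.3], [-19.7, 50.6], [-10.0, 47.9], [1.2, 43.1], [10.0, 46.4], [19.6, 49.6], [28.3, 50.6]] x range [-0.0432  0.0313]
```

Request:
arm_command(rows=[{"fingers":-0.3,"x":0.0002,"y":0,"z":0,"ax":0,"ay":0,"az":0},{"fingers":-0.3,"x":0.0002,"y":0,"z":0,"ax":0,"ay":0,"az":0},{"fingers":-0.3,"x":0.0002,"y":0,"z":0,"ax":0,"ay":0,"az":0},{"fingers":-0.3,"x":0.0002,"y":0,"z":0,"ax":0,"ay":0,"az":0},{"fingers":-0.3,"x":0,"y":0,"z":0,"ax":0,"ay":0,"az":0}])

```text
clock: 34.9
tcp_pos: [0.5233, -0.0071, 0.0773]
orientation: [2.476, 1.931, -0.011]
contact_force: [-4.9, -10.7, 8.2]
grip_width: 0.0302
gripper_force: 6.0
```

```bash
python3 -c "
from h import *
tl()"
```

```text
t 34.9 gauge -1.2 -46.3 z 0.0773 toolshift mm [-3.7  1.2  0.3] turn [-0.18  0.37 -0.29] w 0.0302 F -2.24 -11.54 8.18
pointer deg ccw from +y 57.8 plunger mm ~ 1.14 contrast 86.0
block Y [-0.0345  0.0082] Fy -12.03 mom 0.25
```

Request:
arm_command(rows=[{"fingers":-0.3,"x":0.0002,"y":0,"z":0,"ax":0,"ay":0,"az":0},{"fingers":-0.3,"x":0.0002,"y":0,"z":0,"ax":0,"ay":0,"az":0},{"fingers":-0.3,"x":0.0002,"y":0,"z":0,"ax":0,"ay":0,"az":0},{"fingers":-0.3,"x":0.0002,"y":0,"z":0,"ax":0,"ay":0,"az":0},{"fingers":-0.3,"x":0,"y":0,"z":0,"ax":0,"ay":0,"az":0}])

```text
clock: 35.37
tcp_pos: [0.5234, -0.0065, 0.0772]
orientation: [2.476, 1.931, -0.011]
contact_force: [-6.1, -11.9, 9.6]
grip_width: 0.0302
gripper_force: 6.3
```

```bash
python3 -c "
from h import *
tl();pe()"
```

```text
t 35.37 gauge -1.2 -45.7 z 0.0772 toolshift mm [-4.3  1.3  0.3] turn [-0.18  0.39 -0.3 ] w 0.0302 F -3.12 -13.01 9.57
pointer deg ccw from +y 22.6 plunger mm ~ 1.67 contrast 56.0
block Y [-0.0323  0.0084] Fy -12.73 mom 0.29
scene edge slopes [array([-0.0289,  0.041 ]), array([0.0205, 0.0617])] [[43.0, 43.0, 42.0, 41.5, 41.0, 41.0, 41.0, 41.0, 41.0, 41.0, 40.5, 40.5, 40.5, 41.0], [59.5, 60.0, 61.5, 61.5, 61.5, 62.0, 62.0, 62.0, 62.0, 61.0, 62.0, 62.0, 62.0, 62.0]]
scene depth slope [-0.0141  0.0491] [[-39.3, 50.9], [-30.1, 50.0], [-20.4, 52.1], [-10.1, 48.1], [0.5, 42.7], [9.2, 45.7], [19.7, 51.9], [28.5, 51.7]] x range [-0.0424  0.0304]
```

Request:
arm_command(rows=[{"fingers":-0.3,"x":0.0002,"y":0,"z":0,"ax":0,"ay":0,"az":0},{"fingers":-0.3,"x":0.0002,"y":0,"z":0,"ax":0,"ay":0,"az":0},{"fingers":-0.3,"x":0.0001,"y":0,"z":0,"ax":0,"ay":0,"az":0},{"fingers":-0.3,"x":0,"y":0,"z":0,"ax":0,"ay":0,"az":0}])

```text
clock: 35.8
tcp_pos: [0.5235, -0.0062, 0.0772]
orientation: [2.476, 1.931, -0.012]
contact_force: [-6.4, -12.0, 7.9]
grip_width: 0.03
gripper_force: 6.4
```

```bash
python3 -c "
from h import *
tl()"
```

```text
t 35.8 gauge -1.2 -45.4 z 0.0772 toolshift mm [-4.6  1.3  0.3] turn [-0.19  0.4  -0.3 ] w 0.03 F -3.33 -13.17 7.92
pointer deg ccw from +y -4.3 plunger mm ~ 2.06 contrast 69.0
block Y [-0.0322  0.0089] Fy -13.2 mom 0.32
```

The plunger reads 2.06 mm, on the mark. I'll let go of the tailstock gently, then lift away.

Request:
arm_command(rows=[{"fingers":-0.3,"x":-0.0005,"y":0,"z":0,"ax":0,"ay":0,"az":0},{"fingers":-0.3,"x":-0.0005,"y":0,"z":0,"ax":0,"ay":0,"az":0},{"fingers":-0.3,"x":-0.0005,"y":0,"z":0,"ax":0,"ay":0,"az":0},{"fingers":-0.3,"x":-0.0005,"y":0,"z":0,"ax":0,"ay":0,"az":0},{"fingers":-0.3,"x":-0.001,"y":0,"z":0,"ax":0,"ay":0,"az":0},{"fingers":-0.3,"x":-0.003,"y":0,"z":0,"ax":0,"ay":0,"az":0},{"fingers":-0.3,"x":-0.008,"y":0,"z":0,"ax":0,"ay":0,"az":0},{"fingers":-0.3,"x":-0.015,"y":0,"z":0,"ax":0,"ay":0,"az":0},{"fingers":-0.3,"x":-0.015,"y":0,"z":-0.02,"ax":0,"ay":0,"az":0},{"fingers":-0.3,"x":0,"y":0,"z":-0.02,"ax":0,"ay":0,"az":0}])

```text
clock: 36.68
tcp_pos: [0.5131, -0.0476, 0.1167]
orientation: [-2.476, -1.931, 0.006]
contact_force: [-0.3, -0.2, -0.3]
grip_width: 0.0298
gripper_force: 0.0
```

```bash
python3 -c "
from h import *
tl();pe();tl()"
```

```text
t 36.68 gauge -1.4 -88.1 z 0.1167 toolshift mm [38.2  1.4 39.6] turn [-0.2   0.11 -0.31] w 0.0298 F -0.22 -0.23 -0.3
pointer deg ccw from +y -4.3 plunger mm ~ 2.06 contrast 69.0
block Y [-0.0344  0.0087] Fy 0.59 mom 0.01
scene edge slopes [array([-0.1302,  0.0421]), array([0.0048, 0.062 ])] [[65.5, 43.0, 42.5, 42.0, 42.0, 41.5, 41.5, 41.5, 41.5, 41.5, 41.0, 40.5, 40.5, 42.0], [61.5, 61.5, 62.0, 62.0, 62.0, 62.0, 62.0, 62.0, 62.0, 61.5, 62.0, 62.5, 62.0, 62.0]]
scene depth slope [-0.0172  0.0492] [[-39.9, 50.8], [-30.3, 50.9], [-19.1, 51.9], [-10.0, 47.6], [0.7, 44.2], [9.2, 45.6], [20.0, 51.4], [27.6, 51.7]] x range [-0.0427  0.0306]
t 36.78 gauge 1.6 -84.8 z 0.12 toolshift mm [34.7 -2.  43. ] turn [ 0.29 -0.06 -0.22] w 0.0299 F -0.48 0.7 0.56
pointer deg ccw from +y -4.3 plunger mm ~ 2.06 contrast 69.0
block Y [-0.0346  0.0088] Fy 0.2 mom 0.0
```

The reading holds at 2.06 mm with the arm clear and the pin square, so I'm handing in.

```bash
python3 -c "
from bench import r
print(r.hand_in())"
```

```text
the job is handed in; nothing more can be done
None
```

The job is handed in, with no verdict returned: after I let go of everything, the pin measured square, nipped between the tailstock spindle and the plunger tip, with the dial reading about 2.06 mm (mark 2.0); the first pressing left it about 5° askew, so I pressed it square before moving the tailstock.

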